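# Turn the lidded dish foot-out and stack it for waxing

### The job

The little lidded dish with the blue lid is next to have its foot waxed. Lift it out of the two-place rack, holding base and lid together, turn it right over so that its foot faces up and out of the rack, and set it down gently on top of the green-lidded dish that already lies foot-out in the waxing rack, squarely on it and with its end down against the ledge. Keep the lid on throughout, do not disturb the rust-lidded or green-lidded dish, and let go.

Things in the scene. Friction and masses are not known exactly. Their poses are not given: they have to be found in the camera images.
- blue_dish_center (a point): Centre of the closed clay dish to turn: x 66 mm long, y 54 wide, z 44 high, foot to lid, 0.2 kg. Leans 45 deg in a two-place wooden rack, foot on a back board sloping down away from the robot, +x end on a ledge: x points down the slope. Boards are 42 mm wide, the dish overhangs them. A tool along +x, fingers closing on y at the centre, fits here and, rolled half a turn, at the stack.
- lid_center (a point): Point of the loose deep-blue lid that coincides with blue_dish_center, same axes, while the lid is on. Lid 21 mm high, base 23 mm, pale bisque; flush sides, seam 1 mm above the centre. A 6 mm lip with 1.5 mm play only stops it sliding: pads must press on lid and base at once.
- green_dish_center (a point): Centre of the one-piece dish with green lid, same size and axes, lying foot-out in the one-place waxing rack: lid on the 45 deg back board, z into the board, +x end down on the ledge, x down the slope away from the robot. The ledge, 95 mm deep, also carries a second dish. The turned dish belongs 44 mm from here along -z, with the same x, y, z directions.
- rust_dish_center (a point): Centre of the bystander with rust-brown lid, one piece, same size and axes as the blue one, leaning in the other place of the two-place rack, 132 mm away along y; leave alone. The two dishes change places between starts, and so do the racks, each turned up to 14 deg.

How it is judged:
By the outcome, as a careful person would: the job done as asked, in the order asked, and still so for the second after the job is handed in, with the robot touching nothing.
It also fails if it takes over 38 s, if anything falls off the work surface, if the arm or the gripper's body presses on something with over 40 N, if the wrist force passes 120 N, or if a joint passes its speed limit or range.

### The arm

A 6-joint arm with a two-finger parallel gripper is mounted at the origin on the work surface. World frame = base frame: x ahead of the robot, y to its left, z up, the work surface at z = 0. Lengths are in m, angles in rad, forces in N, time in s.
With the tool pointing down it reaches from about 0.35 to 0.775 m from the base axis. Payload 7.3 kg.
Tool frame: the origin (TCP) lies at the very end of the fingers, on their centre line; the grasp point (between the pads) lies 19 mm behind it; z points along the fingers, y is the direction in which the jaws open and shut (so a half turn about z gives the same grasp; the last joint's range is limited). The gripper opens to 92 mm and grips with 3 to 60 N. Pads are 19 mm wide; open, the fingers measure 130 mm over their backs; the gripper's body (75 mm by 190 mm) begins 47 mm behind the grasp point.
Start: joints at [-1.469, 0.342, 1.524, -0, 1.275, -0.146], TCP at [0.129, -0.509, 0.227] pointing down, gripper open.
Joint ranges: [-2.53, 2.53], [-0.77, 2.02], [0.04, 2.7], [-1, 4.14], [0.28, 2.66], [-3.11, 3.11]. Speed limits (rad/s): [2.57, 2.57, 3.14, 3.14, 3.14, 3.14].

### API

Orientations are given as [roll, pitch, yaw] about the fixed x, y, z axes, in that order (R = Rz(yaw) Ry(pitch) Rx(roll)).
In Python, from cell import robot gives the robot as it stands. The module is installed in compiled form; this text tells all that it offers.
- The arm moves only by the tool carry_out, never from a script. Its argument "series" is a list of rows, each an object with "jaw": the opening in per cent of the stroke, from 0 (shut) to 100 (fully open); "travel": the shift along the tool's x, y, z in units of 60 mm (1.0 is 60 mm), a list of three; "twist": the turn about the tool's z in units of 6 degrees (1.0 is 6 degrees). A call has 1 to 8 rows; each row shifts and turns the commanded pose from where the row before left it, along the tool's axes as they then stand; what a row does not reach is not made up. A row lasts 1/8 s, in which the tool goes at most 62.5 mm and 10.7 degrees, less where a joint would pass 70% of its speed; a pose out of reach is approached as far as the arm can. A call is refused whole if a number of a shift passes 1 or a number of a turn 1, either way. A call with a gripper value outside its range is refused whole. The fingers move at their own pace and stop on an object; "squeeze" is the grip in N (left out, the last holds). Time passes only in rows, so rows that do not move let the fingers close. It gives the time, the measured TCP pose, the force and the opening at its end, in the units of the state.
- robot.observe(): the state, without advancing time (a new reading comes with each control period).
- robot.read_camera(name): name is "scene" or "side" or "wrist"; returns the picture (384x512x3 uint8, blue, green, red); there is no depth.
- robot.calibration(name): a dict with "intrinsics" (3x3 intrinsics, pixels), "cam_to_world" (4x4, takes a point from camera to world coordinates); the wrist camera has in their place "tool_from_camera" (4x4, takes a point from camera to tool coordinates, whose origin is the TCP and whose axes are the flange's). Camera axes: x right, y up, looking along -z (the intrinsics and any distortion apply to the point x, -y, -z); pixel columns grow to the right and rows downward; lengths in m; the calibration is good to about 2 mm. A picture is of the moment at which its call begins: read the wrist's pose just before it. calibration takes no time and is no camera call.
- robot.hand_in(): hands the job in, once; it reports no verdict.
Trained networks look in the newest picture that a camera, given by its name, has taken for a name from the list of things; names that differ only in an ending like _2 or _b are one class to them, and where a whole thing is asked for, a point or a joint stands for the part that bears it (a point fixed in the world has none). Each returns a list of dicts, best first, with "score" (0 to 1); they miss things now and then, are a little off and sometimes report something else, mostly with a low value. They report only what shows in the picture. A call takes as long as a camera call.
- robot.regions_of(camera, query): "pixels" (384x512 bool, what is visible of it) and "xy" ([column, row] in pixels, amid what is visible of it).
The state is a dict: "time": time; "qpos": joint angles; "qvel": joint speeds; "joint_efforts": joint torques, N m; "tool_pos": TCP position; "tool_rot": TCP orientation; "contact_force": force on the tool from outside, world axes, zero at the start; "torque": the same for the moment, N m; "opening": finger opening in m.
Only numpy, scipy, OpenCV 4.12 (cv2) and the standard library are available. Lean on these libraries where they do the work, as an engineer would, in place of code of your own. Each camera call takes 0.05 s, during which the arm holds its last target. There are 200 camera calls.

## Working session

There is one attempt and no reset: what is moved stays moved. The work goes in short steps, Python scripts to look and compute and a tool call to move; the robot and the scene stay as the last step left them, time stands still between calls to the robot, and variables do not carry over. Pictures are saved under pics/ and viewed, about 8 in all and at most 12, crops included, and the job is handed in when it is done.

Besides the shell and the picture viewer there is one more tool, called in YAML: its name, and indented under it one key for each argument. carry_out: Moves the arm, as the interface text tells. Its arguments: {"type":"object","properties":{"series":{"type":"array"},"squeeze":{"type":"number"}},"required":["series"]}

```bash
mkdir -p pics
python3 - <<'E'
from cell import robot
import cv2,numpy as np
s=robot.observe();print(s)
for c in ["scene","side"]:
    im=robot.read_camera(c);cv2.imwrite(f"pics/{c}0.png",im)
    k=robot.calibration(c);print(c,np.round(k["intrinsics"],1).tolist(),np.round(k["cam_to_world"],3).tolist(),[x for x in k])
    for q in ["blue_dish_center","lid_center","green_dish_center","rust_dish_center"]:
        for r in robot.regions_of(c,q)[:3]:
            p=r["pixels"];ys,xs=np.nonzero(p);print(c,q,round(r["score"],2),np.round(r["xy"]),p.sum(),xs.min(),xs.max(),ys.min(),ys.max())
print(robot.calibration("wrist"))
a=cv2.imread("pics/scene0.png");b=cv2.imread("pics/side0.png")
E
```

```text
{'time': 0.0, 'qpos': array([-1.46902087e+00,  3.42745565e-01,  1.52503612e+00, -7.34121421e-06,
        1.27540644e+00, -1.45987405e-01]), 'qvel': array([ 0.00030276, -0.00047227, -0.00017029, -0.00088223, -0.00083854,
       -0.00102778]), 'joint_efforts': array([-1.07586322e-03, -4.31245136e+01, -2.44219744e+01,  7.17211794e-02,
        5.57910406e-02, -1.23179148e-04]), 'tool_pos': array([ 0.12873152, -0.50854026,  0.22602645]), 'tool_rot': array([-3.14001314e+00, -2.25146189e-04,  2.47764824e-01]), 'contact_force': array([-0.53076895, -0.35294745,  0.43156942]), 'torque': array([-0.03060116,  0.06223773,  0.01669012]), 'opening': 0.0920233922630956}
scene [[489.0, 0.0, 250.3], [0.0, 489.0, 198.7], [0.0, 0.0, 1.0]] [[0.649, -0.469, 0.599, 1.199], [0.761, 0.384, -0.523, -0.605], [0.015, 0.795, 0.606, 0.831], [0.0, 0.0, 0.0, 1.0]] ['intrinsics', 'cam_to_world']
scene lid_center 0.96 [164. 262.] 893 144 181 242 281
scene green_dish_center 0.76 [320. 186.] 714 302 335 166 198
scene rust_dish_center 0.92 [206. 231.] 926 187 225 214 251
side [[466.8, 0.0, 258.5], [0.0, 466.8, 189.9], [
[... 164 characters left out ...]
lid_center 0.79 [312. 294.] 1006 292 334 274 309
side green_dish_center 0.61 [241. 127.] 810 222 256 106 142
side rust_dish_center 0.68 [273. 239.] 1240 252 297 221 260
{'intrinsics': array([[278.34284337,   0.        , 257.15847514],
       [  0.        , 278.34284337, 193.17626802],
       [  0.        ,   0.        ,   1.        ]]), 'tool_from_camera': array([[-1.09788964e-03,  9.59526041e-01,  2.81617776e-01,
         7.75882703e-02],
       [ 9.99998742e-01,  1.37578822e-03, -7.89070808e-04,
         1.62723824e-03],
       [-1.14458041e-03,  2.81616555e-01, -9.59526345e-01,
        -1.59337875e-01],
       [ 0.00000000e+00,  0.00000000e+00,  0.00000000e+00,
         1.00000000e+00]])}
```

Run:
```python
import cv2,numpy as np
a=cv2.imread("pics/scene0.png");b=cv2.imread("pics/side0.png")
A=cv2.resize(a[140:310,110:370],None,fx=3,fy=3,interpolation=cv2.INTER_CUBIC)
B=cv2.resize(b[80:330,180:380],None,fx=2.4,fy=2.4,interpolation=cv2.INTER_CUBIC)
cv2.imwrite("pics/a.png",A);cv2.imwrite("pics/b.png",B)
```

```text
(no output)
```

View pics/a.png

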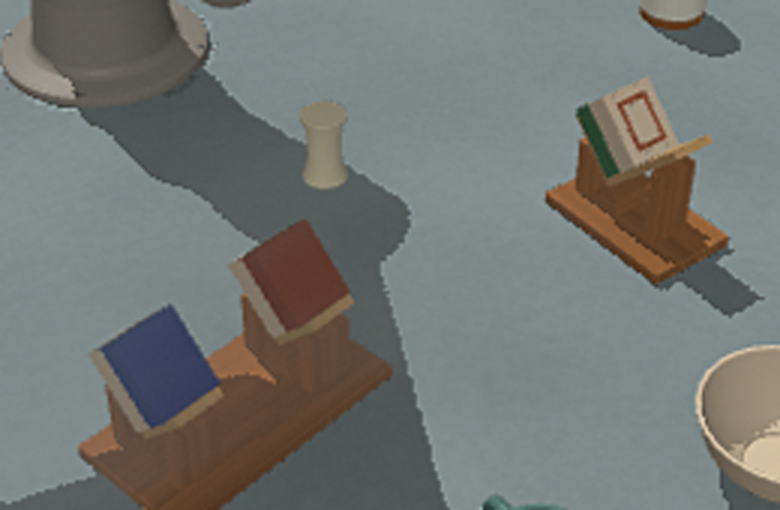

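View pics/b.png

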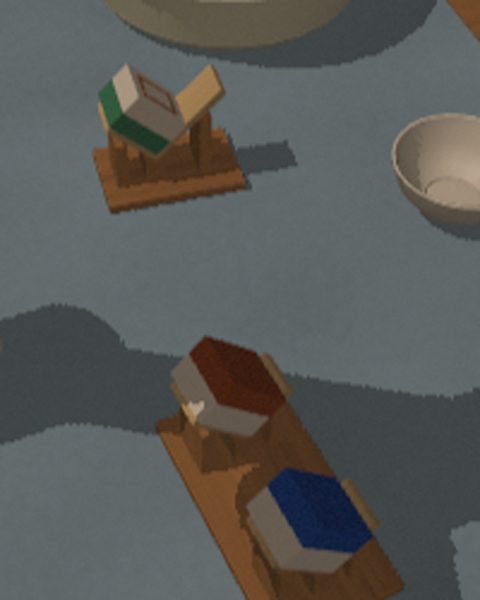

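The scene crop shows the blue-lidded dish nearest, at about (164,262), the rust one at (206,231), and the green one foot-out at (320,186). In the side crop they sit at (312,294), (273,239) and (241,127). All detections match, so next I fit the known boxes to the masks in both views.

```bash
cat > h.py <<'E'
import numpy as np,cv2
from scipy.optimize import minimize
from scipy.spatial.transform import Rotation as Ro
def axes(psi,green=False):
    c,s=np.cos(psi),np.sin(psi);k=np.sqrt(.5)
    x=np.array([c*k,s*k,-k]);z=np.array([c*k,s*k,k]);y=np.array([-s,c,0])
    return np.stack([x,-y,-z] if green else [x,y,z],1)
def proj(P,K,T):
    q=(np.asarray(P)-T[:3,3])@T[:3,:3];q=q*[1,-1,-1]
    u=q@K.T;return u[:,:2]/u[:,2:]
def box(z0=-.022,z1=.022):
    return np.array([[a,b,c] for a in(-.033,.033) for b in(-.027,.027) for c in(z0,z1)])
F=4
def render(uv,off,shape):
    m=np.zeros((shape[0]*F,shape[1]*F),np.uint8)
    h=cv2.convexHull(((uv-off+.5)*F-.5).astype(np.float32))
    cv2.fillConvexPoly(m,np.round(h*16).astype(np.int32),255,shift=4)
    return cv2.resize(m,(shape[1],shape[0]),interpolation=cv2.INTER_AREA)/255.
def cost(center,R,views,bx):
    e=0
    for m,K,T,off in views:
        uv=proj(bx@R.T+center,K,T)
        e+=np.abs(render(uv,off,m.shape)-m).sum()/max(m.sum(),1)
    return e
def view(mask,K,T,pad=12):
    ys,xs=np.nonzero(mask);x0,y0=xs.min()-pad,ys.min()-pad
    x0=max(x0,0);y0=max(y0,0)
    return mask[y0:ys.max()+pad,x0:xs.max()+pad].astype(float),K,T,np.array([x0,y0])
E
cat > fit1.py <<'E'
from cell import robot
from h import *
V={}
for c in ["scene","side"]:
    robot.read_camera(c);k=robot.calibration(c)
    for q in ["lid_center","green_dish_center","rust_dish_center"]:
        r=robot.regions_of(c,q)
        if r: V.setdefault(q,[]).append(view(r[0]["pixels"],k["intrinsics"],k["cam_to_world"])); np.save(f"m_{c}_{q}.npy",r[0]["pixels"])
def tri(vs):
    A=[];b=[]
    for m,K,T,off in vs:
        ys,xs=np.nonzero(m);u=np.array([xs.mean()+off[0],ys.mean()+off[1],1])
        d=np.linalg.solve(K,u)*[1,-1,-1];d=T[:3,:3]@d;d/=np.linalg.norm(d)
        Pm=np.eye(3)-np.outer(d,d);A.append(Pm);b.append(Pm@T[:3,3])
    return np.linalg.lstsq(np.vstack(A),np.hstack(b),rcond=None)[0]
for q,vs in V.items():
    g=q[0]=="g";bx=box(.001,.022) if q[0]=="l" else box()
    c0=tri(vs)
    if q[0]=="l":c0=c0-[.008,0,.008]
    best=None
    for psi in np.radians([-110,-95,-80,-60,-40,-20,0,20,40]):
        f=lambda p:cost(p[:3]/100,axes(p[3],g),vs,bx)
        r=minimize(f,np.r_[c0*100,psi],method="Nelder-Mead",options=dict(initial_simplex=np.r_[c0*100,psi]+np.vstack([np.zeros(4),np.diag([1,1,1,.2])]),maxiter=500,xatol=.005,fatol=1e-4))
        if best is None or r.fun<best.fun:best=r
        print(q[:5],round(r.fun,3),np.round(r.x[:3]*10,1),round(np.degrees(r.x[3]),1))
    print("BEST",q,best.fun,best.x[:3]/100,np.degrees(best.x[3]),"tri",c0)
E
python3 fit1.py
```

```text
lid_c 0.724 [ 523.7 -247.5   90.1] -84.5
lid_c 0.723 [ 523.4 -248.    90.4] -84.4
lid_c 0.724 [ 523.2 -247.7   90. ] -83.7
lid_c 0.086 [ 517.  -257.6   91.5] 8.4
lid_c 0.086 [ 516.9 -257.7   91.5] 8.4
lid_c 0.086 [ 517.  -257.6   91.4] 8.5
lid_c 0.087 [ 517.1 -257.6   91.4] 8.5
lid_c 0.088 [ 516.9 -257.8   91.4] 8.3
lid_c 0.089 [ 516.7 -257.1   91.1] 8.1
BEST lid_center 0.08599106745094551 [ 0.51699687 -0.25760999  0.09147295] 8.449766075216873 tri [ 0.51644082 -0.2562288   0.09075143]
green 0.413 [526.  221.5  89.8] -137.0
green 0.58 [526.4 220.3  89.4] -75.0
green 0.58 [526.8 219.6  90.2] -73.6
green 0.091 [526.7 219.3  91.6] -3.0
green 0.088 [526.7 219.7  91.4] -3.0
green 0.087 [526.4 220.   91.4] -3.1
green 0.086 [526.5 220.1  91.1] -3.2
green 0.086 [526.5 220.1  91.1] -3.2
green 0.087 [526.7 219.7  91.5] -2.8
BEST green_dish_center 0.08591671091536295 [0.52647073 0.22010995 0.09112371] -3.159692548277339 tri [0.52658758 0.22030114 0.09087925]
rust_ 0.147 [ 504.8 -113.7   71.2] -60.5
rust_ 0.148 [ 507.8 -105.4   59.9] -58.1
rust_ 0.147 [ 506.2 -109.6   66.4] -59.6
rust_ 0.148 [ 507.8 -104.9   60. ] -56.7
rust_ 0.056 [ 507.6 -106.8   61.2] 3.2
rust_ 0.044 [ 506.4 -110.9   67.7] 7.0
rust_ 0.049 [ 507.2 -108.2   63.7] 5.8
rust_ 0.039 [ 505.1 -114.7   72.6] 6.4
rust_ 0.03 [ 502.9 -119.3   80.2] 7.4
BEST rust_dish_center 0.030016263156279727 [ 0.50285006 -0.11927802  0.08020448] 7.411185091006087 tri [ 0.50765769 -0.105297    0.05955961]
```

Both fits look sane: blue is at about (0.517, -0.258, 0.0915) with yaw 8.4°, and green at about (0.5265, 0.220, 0.091) with yaw -3°. A first short move towards the rack will show how the commands behave.

carry_out:
  series:
    - {"jaw": 100, "travel": [0.6, -0.4, -0.2], "twist": 0.5}
    - {"jaw": 100, "travel": [0.6, -0.4, -0.2], "twist": 0.5}

```text
time: 1.15
tool_pos: [0.1888, -0.4456, 0.2508]
tool_rot: [-3.141, -0.0, 0.14]
contact_force: [0.8, 0.8, 0.6]
opening: 0.0917
```

Tool-z twist is the only rotation on offer, so a tilt can only come from working at the edge of the reach. I'll move along the heading I need, then press outward past the reach limit and watch the orientation.

carry_out:
  series:
    - {"jaw": 100, "travel": [0.68, -0.645, 0], "twist": 0}
    - {"jaw": 100, "travel": [0.68, -0.645, 0], "twist": 0}
    - {"jaw": 100, "travel": [0.68, -0.645, 0], "twist": 0}
    - {"jaw": 100, "travel": [0.68, -0.645, 0], "twist": 0}
    - {"jaw": 100, "travel": [0.68, -0.645, 0], "twist": 0}
    - {"jaw": 100, "travel": [0.68, -0.645, 0], "twist": 0}
    - {"jaw": 100, "travel": [0.68, -0.645, 0], "twist": 0}
    - {"jaw": 100, "travel": [0.68, -0.645, 0], "twist": 0}

```text
time: 2.15
tool_pos: [0.4684, -0.0917, 0.2509]
tool_rot: [3.141, -0.001, 0.143]
contact_force: [0.9, -1.6, 0.5]
opening: 0.0917
```

carry_out:
  series:
    - {"jaw": 100, "travel": [0.68, -0.645, 0], "twist": 0}
    - {"jaw": 100, "travel": [0.68, -0.645, 0], "twist": 0}
    - {"jaw": 100, "travel": [0.68, -0.645, 0], "twist": 0}
    - {"jaw": 100, "travel": [0.68, -0.645, 0], "twist": 0}
    - {"jaw": 100, "travel": [0.68, -0.645, 0], "twist": 0}
    - {"jaw": 100, "travel": [0.68, -0.645, 0], "twist": 0}

```text
time: 2.9
tool_pos: [0.6775, 0.1729, 0.2506]
tool_rot: [3.141, -0.0, 0.143]
contact_force: [0.9, 0.1, 0.1]
opening: 0.0915
```

```bash
python3 -c "
from cell import robot
s=robot.observe();print(s['time'],s['qpos'].round(4).tolist(),s['tool_pos'].round(4),s['tool_rot'].round(3))"
```

```text
2.9 [0.1405, 0.6737, 0.9059, -0.0002, 1.5619, 1.5682] [0.6775 0.1729 0.2506] [ 3.141 -0.     0.143]
```

carry_out:
  series:
    - {"jaw": 100, "travel": [1, 0, 0], "twist": 0}
    - {"jaw": 100, "travel": [1, 0, 0], "twist": 0}
    - {"jaw": 100, "travel": [1, 0, 0], "twist": 0}
    - {"jaw": 100, "travel": [1, 0, 0], "twist": 0}

```text
time: 3.4
tool_pos: [0.8233, 0.1874, 0.2256]
tool_rot: [-3.137, -0.047, 0.143]
contact_force: [-1.9, 0.0, 1.7]
opening: 0.0922
```

```bash
python3 -c "
from cell import robot
s=robot.observe();print(s['time'],s['qpos'].round(4).tolist(),s['tool_pos'].round(4),s['tool_rot'].round(3))"
```

```text
3.4 [0.1314, 1.1328, 0.0359, 0.0053, 1.9264, 1.561] [0.8233 0.1874 0.2256] [-3.137 -0.047  0.143]
```

carry_out:
  series:
    - {"jaw": 100, "travel": [1, 0, 0], "twist": 0}
    - {"jaw": 100, "travel": [1, 0, 0], "twist": 0}

```text
time: 3.65
tool_pos: [0.8581, 0.1859, 0.2049]
tool_rot: [-3.132, -0.126, 0.142]
contact_force: [-0.4, 0.9, 0.0]
opening: 0.0917
```

```bash
python3 -c "
from cell import robot
s=robot.observe();print(s['time'],s['qpos'].round(4).tolist(),s['tool_pos'].round(4),s['tool_rot'].round(3))"
```

```text
3.65 [0.1217, 1.1598, 0.0373, 0.0129, 1.8186, 1.5535] [0.8581 0.1859 0.2049] [-3.132 -0.126  0.142]
```

Pressing past the reach tilts the tool outward by about 0.04 rad per row, while q3 rests on its stop at 2°. I'll continue.

carry_out:
  series:
    - {"jaw": 100, "travel": [1, 0, 0.1], "twist": 0}
    - {"jaw": 100, "travel": [1, 0, 0.1], "twist": 0}
    - {"jaw": 100, "travel": [1, 0, 0.15], "twist": 0}
    - {"jaw": 100, "travel": [1, 0, 0.15], "twist": 0}
    - {"jaw": 100, "travel": [1, 0, 0.2], "twist": 0}
    - {"jaw": 100, "travel": [1, 0, 0.2], "twist": 0}

```text
time: 4.4
tool_pos: [0.9547, 0.185, 0.1527]
tool_rot: [-3.117, -0.362, 0.138]
contact_force: [0.6, 0.5, 0.1]
opening: 0.0916
```

```bash
cat > st.py <<'E'
from cell import robot
from h import *
s=robot.observe();R=Ro.from_euler("xyz",s['tool_rot']).as_matrix()
z=R[:,2];print(round(s['time'],2),s['qpos'].round(4).tolist(),s['tool_pos'].round(4),s['tool_rot'].round(3))
print("heading",round(np.degrees(np.arctan2(z[1],z[0])),2),"pitchdown",round(np.degrees(np.arcsin(-z[2])),2),"y_z",R[2,1].round(3))
import json;open("log.jsonl","a").write(json.dumps([s['qpos'].tolist(),s['tool_pos'].tolist(),s['tool_rot'].tolist()])+"\n")
E
python3 st.py
```

```text
4.4 [0.1005, 1.2429, 0.0375, 0.0376, 1.5006, 1.533] [0.9547 0.185  0.1527] [-3.117 -0.362  0.138]
heading 11.82 pitchdown 69.23 y_z -0.023
```

```bash
cat > fk.py <<'E'
from h import *
from scipy.optimize import least_squares
D=[([-1.46902,.342746,1.525036,0,1.275406,-.145987],[.12873,-.50854,.22603],[-3.14001,-.0002,.24776]),
([.1405,.6737,.9059,-.0002,1.5619,1.5682],[.6775,.1729,.2506],[3.141,0,.143]),
([.1314,1.1328,.0359,.0053,1.9264,1.561],[.8233,.1874,.2256],[-3.137,-.047,.143]),
([.1217,1.1598,.0373,.0129,1.8186,1.5535],[.8581,.1859,.2049],[-3.132,-.126,.142])]
import json
def load():return D+[tuple(json.loads(l)) for l in open("log.jsonl")]
def rz(a):return Ro.from_euler("z",a).as_matrix()
def ry(a):return Ro.from_euler("y",a).as_matrix()
def fk(q,P):
    h0,a2,a3,e,L,d=P
    B=rz(q[0]);R2=ry(q[1]);R3=R2@ry(q[2]);R5=R3@rz(q[3])@ry(q[4])
    p=np.array([0,d,h0])+R2@[0,0,a2]+R3@[e,0,a3]+R5@[0,0,L]
    R=R5@rz(q[5])@rz(np.pi/2)   # tool x at q6=0 is left
    return B@p,B@R
def fitP():
    d=load()
    f=lambda P:np.concatenate([fk(np.array(q),P)[0]-p for q,p,r in d])
    r=least_squares(f,[.4,.4,.4,0,.2,.076]);return r
if __name__=="__main__":
    r=fitP();print(r.x.round(4),"res mm",(r.fun*1000).round(1).tolist())
    for q,p,ro in load():
        R=fk(np.array(q),r.x)[1];print(np.degrees((Ro.from_matrix(R).inv()*Ro.from_euler("xyz",ro)).as_rotvec()).round(2))
E
python3 fk.py
```

```text
[0.2228 0.5062 0.3796 0.0465 0.318  0.0764] res mm [-0.0, -0.0, 0.0, -0.0, -0.0, -0.0, -0.0, 0.0, 0.0, 0.0, 0.0, -0.0, -0.0, -0.0, -0.0]
[ 0. -0.  0.]
[-0.02 -0.01  0.01]
[0.01 0.03 0.  ]
[-0.02 -0.01  0.02]
[0. 0. 0.]
```

The kinematic model fits exactly. Next I check that the joints can reach pick and place, and model how the tilt develops at the limit.

```bash
cat > sim.py <<'E'
from fk import *
P=fitP().x
lo=np.array([-2.53,-.77,.0375,-1,.28,-3.11]);hi=np.array([2.53,2.02,2.7,4.14,2.66,3.11])
def ik(p,R,q0,w=.3):
    def f(q):
        a,B=fk(q,P);return np.r_[a-p,w*(Ro.from_matrix(R.T@B)).as_rotvec()]
    r=least_squares(f,np.clip(q0,lo+1e-6,hi-1e-6),bounds=(lo,hi));return r.x,r.fun
def row(q,t,tw,w):
    p,R=fk(q,P);q2,_=ik(p+R@np.array(t)*.06,R@rz(np.radians(6*tw)),q,w);return q2
def desc(q):
    p,R=fk(q,P);z=R[:,2];return p.round(3),"hd %.1f pd %.1f yz %.3f"%(np.degrees(np.arctan2(z[1],z[0])),np.degrees(np.arcsin(-z[2])),R[2,1]),q.round(2)
E
cat > t.py <<'E'
from sim import *
q=np.array([.1217,1.1598,.0373,.0129,1.8186,1.5535])
for w in [.1,.2,.3,.5,1]:
    x=q
    for zz in[.1,.1,.15,.15,.2,.2]:x=row(x,[1,0,zz],0,w)
    print(w,*desc(x))
cen=dict(pick=(np.array([.517,-.2576,.0915]),8.4),place=(np.array([.5576,.2184,.1222]),-3.1))
for n,(c,h) in cen.items():
  for s in (1,-1):
    A=axes(np.radians(h));R=np.stack([s*A[:,2],s*A[:,1]*-1,A[:,0]],1)
    if np.linalg.det(R)<0:R[:,1]*=-1
    for off in(.019,-.10):
      best=min((ik(c+off*A[:,0],R,np.array([q1,.5,1.5,q4,1.,q6])) for q1 in(-.5,.3) for q4 in(-.5,.5,2) for q6 in(-1.5,1.5)),key=lambda r:np.abs(r[1]).max())
      print(n,s,off,best[0].round(3),np.abs(best[1]).max().round(5))
E
python3 t.py
```

```text
0.1 [1.138 0.221 0.334] hd 11.4 pd 20.5 yz -0.056 [0.1  1.25 0.04 0.15 0.65 1.48]
0.2 [1.091 0.212 0.282] hd 11.5 pd 36.1 yz -0.049 [0.1  1.22 0.04 0.1  0.95 1.51]
0.3 [1.044 0.203 0.233] hd 11.6 pd 48.7 yz -0.040 [0.1  1.22 0.04 0.07 1.17 1.53]
0.5 [0.977 0.189 0.171] hd 11.7 pd 64.3 yz -0.027 [0.1  1.23 0.04 0.05 1.42 1.53]
1 [0.918 0.178 0.124] hd 12.1 pd 77.0 yz -0.015 [0.1  1.26 0.04 0.02 1.62 1.53]
pick 1 0.019 [-0.935  0.55   2.066  1.462  0.679 -0.786] 0.0
pick 1 -0.1 [-1.134  0.311  2.119  1.143  0.84  -0.572] 0.0
pick -1 0.019 [-0.935  0.55   2.066  1.462  0.679  2.355] 0.0
pick -1 -0.1 [-1.134  0.311  2.119  1.143  0.84   2.569] 0.0
place 1 0.019 [ 0.385  0.482  2.093  4.14   0.347 -2.228] 0.00645
place 1 -0.1 [ 0.478  0.185  2.082 -1.     0.4    2.949] 0.01986
place -1 0.019 [0.385 0.482 2.093 4.14  0.347 0.914] 0.00645
place -1 -0.1 [ 0.478  0.185  2.082 -1.     0.4   -0.193] 0.01986
```

```bash
cat > t.py <<'E'
from sim import *
def solve(c,h,s,al,n=0,x=.019):
    A=axes(np.radians(h));Y=A[:,1]
    T=Ro.from_rotvec(Y*np.radians(al)).as_matrix()   # +al: tool steeper
    R=T@np.stack([s*A[:,2],-s*Y,A[:,0]],1)
    tgt=c+n*A[:,2]+x*R[:,2]
    return min((ik(tgt,R,np.array([q1,.5,1.8,q4,.7,q6])) for q1 in(-.7,.3) for q4 in(-.5,1.5,3.5) for q6 in(-1.,1.,2.5)),key=lambda r:np.abs(r[1]).max())
if __name__=="__main__":
  pk=(np.array([.517,-.2576,.0915]),8.4);pl=(np.array([.5576,.2184,.1222]),-3.1)
  for al in(0,-5,-10,-15,-20):
    for nm,(c,h),s,a in(("pick",pk,1,-al),("place",pl,-1,al)):
      for n,x in((0,.019),(.06,.019),(0,-.06)):
        q,f=solve(c,h,s,a,n,x);print(al,nm,n,x,q.round(2),"err",np.abs(f).max().round(4))
E
python3 t.py
```

```text
0 pick 0 0.019 [-0.94  0.55  2.07  1.46  0.68 -0.79] err 0.0
0 pick 0.06 0.019 [-0.85  0.49  1.97  1.32  0.66 -0.52] err 0.0
0 pick 0 -0.06 [-1.06  0.39  2.11  1.25  0.77 -0.64] err 0.0
0 place 0 0.019 [0.38 0.48 2.09 4.14 0.35 0.91] err 0.0064
0 place 0.06 0.019 [0.33 0.45 2.02 4.14 0.28 0.85] err 0.0186
0 place 0 -0.06 [0.41 0.32 2.21 4.14 0.34 0.92] err 0.0188
-5 pick 0 0.019 [-0.9   0.52  2.02  1.29  0.62 -0.58] err 0.0
-5 pick 0.06 0.019 [-0.81  0.48  1.92  1.13  0.62 -0.3 ] err 0.0
-5 pick 0 -0.06 [-1.    0.36  2.06  1.08  0.73 -0.43] err 0.0
-5 place 0 0.019 [0.42 0.5  2.11 4.06 0.46 1.02] err 0.0
-5 place 0.06 0.019 [0.36 0.46 2.02 4.14 0.35 0.87] err 0.0068
-5 place 0 -0.06 [0.47 0.34 2.23 4.14 0.45 0.97] err 0.0085
-10 pick 0 0.019 [-0.85  0.51  1.98  1.08  0.58 -0.34] err 0.0
-10 pick 0.06 0.019 [-0.78  0.47  1.86  0.91  0.62 -0.07] err 0.0
-10 pick 0 -0.06 [-0.95  0.35  2.    0.9   0.71 -0.2 ] err 0.0
-10 place 0 0.019 [0.44 0.54 2.16 3.91 0.6  1.2 ] err 0.0
-10 place 0.06 0.019 [0.39 0.48 2.04 4.06 0.46 0.97] err 0.0
-10 place 0 -0.06 [0.53 0.38 2.25 4.11 0.58 1.06] err 0.0
-15 pick 0 0.019 [-0.81  0.5   1.93  0.86  0.57 -0.09] err 0.0
-15 pick 0.06 0.019 [-0.74  0.47  1.81  0.71  0.64  0.15] err 0.0
-15 pick 0 -0.06 [-0.89  0.34  1.93  0.71  0.72  0.02] err 0.0
-15 place 0 0.019 [0.46 0.59 2.19 3.81 0.75 1.32] err 0.0
-15 place 0.06 0.019 [0.41 0.51 2.09 3.9  0.6  1.15] err 0.0
-15 place 0 -0.06 [0.56 0.45 2.3  3.97 0.75 1.24] err 0.0
-20 pick 0 0.019 [-0.77  0.5   1.87  0.64  0.59  0.14] err 0.0
-20 pick 0.06 0.019 [-0.71  0.48  1.75  0.52  0.69  0.35] err 0.0
-20 pick 0 -0.06 [-0.83  0.35  1.86  0.54  0.75  0.22] err 0.0
-20 place 0 0.019 [0.47 0.65 2.22 3.76 0.91 1.4 ] err 0.0
-20 place 0.06 0.019 [0.42 0.56 2.12 3.8  0.74 1.27] err 0.0
-20 place 0 -0.06 [0.59 0.53 2.34 3.89 0.93 1.37] err 0.0
```

```bash
cat > t2.py <<'E'
from sim import *
q=np.array([.1217,1.1598,.0373,.0129,1.8186,1.5535])
for w in [.55,.58,.6]:
    x=q
    for zz in[.1,.1,.15,.15,.2,.2]:x=row(x,[1,0,zz],0,w)
    print(w,*desc(x))
q=np.array([.1005,1.2429,.0375,.0376,1.5006,1.533])
for t in([1,0,0],[1,0,-.3],[1,.4,0],[1,-.4,0],[1,.8,-.3],[1,-.8,-.3]):
    x=q
    for i in range(6):x=row(x,t,0,.58)
    print(t,*desc(x))
E
python3 t2.py
```

```text
0.55 [0.966 0.187 0.162] hd 11.8 pd 66.8 yz -0.025 [0.1  1.24 0.04 0.04 1.46 1.53]
0.58 [0.96  0.186 0.157] hd 11.8 pd 68.0 yz -0.024 [0.1  1.24 0.04 0.04 1.48 1.53]
0.6 [0.957 0.185 0.154] hd 11.8 pd 68.8 yz -0.023 [0.1  1.24 0.04 0.04 1.49 1.53]
[1, 0, 0] [1.013 0.181 0.237] hd 11.2 pd 54.8 yz -0.031 [0.08 1.19 0.04 0.07 1.31 1.51]
[1, 0, -0.3] [0.98  0.174 0.32 ] hd 11.2 pd 55.1 yz -0.031 [0.08 1.09 0.04 0.07 1.41 1.52]
[1, 0.4, 0] [1.028 0.06  0.234] hd 9.2 pd 54.7 yz -0.013 [-0.05  1.19  0.04  0.13  1.31  1.39]
[1, -0.4, 0] [0.986 0.299 0.24 ] hd 13.2 pd 54.3 yz -0.049 [0.22 1.19 0.04 0.01 1.29 1.64]
[1, 0.8, -0.3] [ 0.998 -0.067  0.311] hd 7.0 pd 54.3 yz 0.006 [-0.2   1.1   0.04  0.19  1.41  1.26]
[1, -0.8, -0.3] [0.917 0.405 0.322] hd 15.4 pd 53.5 yz -0.070 [ 0.36  1.09  0.04 -0.05  1.38  1.77]
```

carry_out:
  series:
    - {"jaw": 100, "travel": [1, 0.5, 0], "twist": 0}
    - {"jaw": 100, "travel": [1, 0.5, 0], "twist": 0}
    - {"jaw": 100, "travel": [1, 0.5, 0], "twist": 0}
    - {"jaw": 100, "travel": [1, 0.5, 0], "twist": 0}
    - {"jaw": 100, "travel": [1, 0.5, 0], "twist": 0}
    - {"jaw": 100, "travel": [1, 0.5, 0], "twist": 0}

```text
time: 5.15
tool_pos: [1.0215, 0.0373, 0.2246]
tool_rot: [-3.128, -0.584, 0.133]
contact_force: [1.4, -0.6, -0.7]
opening: 0.0922
```

```bash
python3 st.py
```

```text
5.15 [-0.0786, 1.1963, 0.0371, 0.133, 1.3384, 1.3627] [1.0215 0.0373 0.2246] [-3.128 -0.584  0.133]
heading 9.02 pitchdown 56.5 y_z -0.011
```

carry_out:
  series:
    - {"jaw": 100, "travel": [1, 0.6, -0.1], "twist": 0}

```text
time: 5.28
tool_pos: [1.026, 0.0125, 0.2439]
tool_rot: [-3.133, -0.618, 0.133]
contact_force: [0.5, 0.1, 0.2]
opening: 0.0916
```

```bash
python3 st.py
cat > go.py <<'E'
# go.py x y z : total tool-axis travel (units) to TCP target, twist (units) to level tool y
import sys
from sim import *
def plan(q,tgt,twz=None):
    p,R=fk(q,P);d=R.T@(np.array(tgt)-p)/.06
    # twist making tool y horizontal
    a=np.arctan2(-R[2,1],-R[2,0]);c=[b for b in(np.arctan2(R[2,1],R[2,0])+k*np.pi/2 for k in range(-4,5)) ]
    best=min((b for b in c if abs((R@rz(b))[2,1])<1e-6),key=abs)
    return d,np.degrees(best)/6
if __name__=="__main__":
    q=np.array(load()[-1][0])
    for i in range(1,len(sys.argv),3):
        tgt=np.array(sys.argv[i:i+3],float);d,tw=plan(q,tgt);n=int(np.ceil(np.linalg.norm(d)/1.0))
        R=fk(q,P)[1]
        for k in range(n):q=row(q,d/n,tw/n,.61)
        print("units",d.round(2),"twist",round(tw,2),"rows>=",n,"per",(d/n).round(3),"->",*desc(q))
E
python3 go.py .56 -.26 .33  .47 -.265 .157
```

```text
5.28 [-0.1082, 1.1803, 0.0375, 0.1522, 1.3242, 1.3354] [1.026  0.0125 0.2439] [-3.133 -0.618  0.133]
heading 8.51 pitchdown 54.59 y_z -0.007
units [-5.93  3.42 -6.01] twist -0.12 rows>= 10 per [-0.593  0.342 -0.601] -> [ 0.561 -0.262  0.331] hd 8.5 pd 54.6 yz 0.000 [-0.81  0.22  1.57  0.58  1.05  0.39]
units [-2.91 -0.17  1.48] twist 0.0 rows>= 4 per [-0.727 -0.043  0.371] -> [ 0.47  -0.265  0.157] hd 8.5 pd 54.6 yz 0.000 [-0.98  0.31  2.    0.87  0.75 -0.19]
```

Tilt is set: heading 8.5°, 54.6° down. Now to a standoff above the blue dish.

carry_out:
  series:
    - {"jaw": 100, "travel": [-0.6, 0.34, -0.6], "twist": 0}
    - {"jaw": 100, "travel": [-0.6, 0.34, -0.6], "twist": 0}
    - {"jaw": 100, "travel": [-0.6, 0.34, -0.6], "twist": 0}
    - {"jaw": 100, "travel": [-0.6, 0.34, -0.6], "twist": 0}
    - {"jaw": 100, "travel": [-0.6, 0.34, -0.6], "twist": 0}
    - {"jaw": 100, "travel": [-0.6, 0.34, -0.6], "twist": 0}
    - {"jaw": 100, "travel": [-0.6, 0.34, -0.6], "twist": -0.06}
    - {"jaw": 100, "travel": [-0.6, 0.34, -0.6], "twist": -0.06}

```text
time: 6.28
tool_pos: [0.6821, -0.1923, 0.3102]
tool_rot: [3.14, -0.619, 0.152]
contact_force: [-0.2, -0.1, 0.7]
opening: 0.0917
```

carry_out:
  series:
    - {"jaw": 100, "travel": [-0.6, 0.34, -0.6], "twist": 0}
    - {"jaw": 100, "travel": [-0.6, 0.34, -0.6], "twist": 0}
    - {"jaw": 100, "travel": [-0.7, -0.04, 0.37], "twist": 0}
    - {"jaw": 100, "travel": [-0.7, -0.04, 0.37], "twist": 0}
    - {"jaw": 100, "travel": [-0.7, -0.04, 0.37], "twist": 0}
    - {"jaw": 100, "travel": [-0.7, -0.04, 0.37], "twist": 0}
    - {"jaw": 100, "travel": [0, 0, 0], "twist": 0}

```text
time: 7.15
tool_pos: [0.5027, -0.2494, 0.1541]
tool_rot: [-3.136, -0.614, 0.145]
contact_force: [0.6, -0.3, 0.7]
opening: 0.0919
```

```bash
python3 st.py
cat > fitw.py <<'E'
from cell import robot
from h import *
import sys
s=robot.observe();Rt=Ro.from_euler("xyz",s['tool_rot']).as_matrix();Tt=np.eye(4);Tt[:3,:3]=Rt;Tt[:3,3]=s['tool_pos']
im=robot.read_camera("wrist");k=robot.calibration("wrist");T=Tt@k["tool_from_camera"];K=k["intrinsics"]
vs=[]
r=robot.regions_of("wrist","lid_center");print([(round(x["score"],2),x["xy"].round() if hasattr(x["xy"],"round") else x["xy"],x["pixels"].sum()) for x in r])
if r:np.save("m_wrist_lid_center.npy",r[0]["pixels"]);vs.append(view(r[0]["pixels"],K,T))
for c in["scene","side"]:
    kk=robot.calibration(c);m=np.load(f"m_{c}_lid_center.npy");vs.append(view(m,kk["intrinsics"],kk["cam_to_world"]))
c0=np.array([.517,-.2576,.0915]);psi=np.radians(8.4);bx=box(.001,.022)
for use in (vs,vs[:1],vs[:1]*3+vs[1:]):
    f=lambda p:cost(p[:3]/100,axes(p[3]),use,bx)
    x0=np.r_[c0*100,psi]
    q=minimize(f,x0,method="Nelder-Mead",options=dict(initial_simplex=x0+np.vstack([np.zeros(4),np.diag([.5,.5,.5,.1])]),maxiter=500,xatol=.005,fatol=1e-4))
    print(round(q.fun,3),(q.x[:3]/100).round(4),np.degrees(q.x[3]).round(2))
    if use is vs: A=q.x
o=cv2.resize(im,None,fx=1.5,fy=1.5)
for b,col in((box(.001,.022),(0,255,255)),(box(-.022,.001),(0,255,0))):
    uv=proj(b@axes(A[3]).T+A[:3]/100,K,T);h=cv2.convexHull(((uv+.5)*1.5-.5).astype(np.float32));cv2.polylines(o,[np.int32(h)],True,col,1)
cv2.imwrite("pics/w1.png",o)
E
python3 fitw.py
```

```text
7.15 [-0.8933, 0.333, 1.9657, 0.8734, 0.71, -0.1139] [ 0.5027 -0.2494  0.1541] [-3.136 -0.614  0.145]
heading 8.88 pitchdown 54.79 y_z -0.005
[(0.59, [271.7, 226.9], np.int64(4507))]
0.205 [ 0.5183 -0.2587  0.0929] 9.32
0.033 [ 0.5199 -0.2588  0.0929] 8.38
0.316 [ 0.5192 -0.2588  0.093 ] 7.96
```

View pics/w1.png

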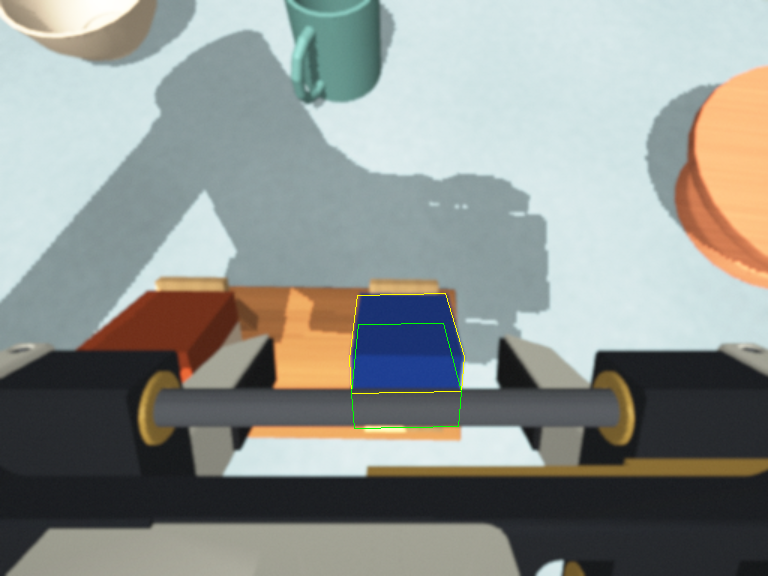

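The picture shows the blue lid at about (271,227) in raw pixels, and the fitted outline matches it. The dish sits about 11 mm towards tool +y, and the fingers are clear of the rust dish. I'll align and advance.

carry_out:
  series:
    - {"jaw": 100, "travel": [-0.2, 0.1, 0], "twist": 0}
    - {"jaw": 100, "travel": [-0.2, 0.09, 0], "twist": 0}
    - {"jaw": 100, "travel": [0, 0, 0.4], "twist": 0}
    - {"jaw": 100, "travel": [0, 0, 0.4], "twist": 0}
    - {"jaw": 100, "travel": [0, 0, 0.4], "twist": 0}
    - {"jaw": 100, "travel": [0, 0, 0], "twist": 0}

```text
time: 8.0
tool_pos: [0.5297, -0.2578, 0.0842]
tool_rot: [3.141, -0.618, 0.153]
contact_force: [-0.3, 0.3, 0.2]
opening: 0.0917
```

```bash
python3 st.py
cat > rel.py <<'E'
from cell import robot
from h import *
import sys
c=np.array(sys.argv[1:4],float)
s=robot.observe();R=Ro.from_euler("xyz",s['tool_rot']).as_matrix()
print("move grasp point by tool units",(R.T@(c-(s['tool_pos']-.019*R[:,2]))/.06).round(3),"mm",(R.T@(c-(s['tool_pos']-.019*R[:,2]))*1000).round(1))
E
python3 rel.py .5187 -.2586 .0927
python3 - <<'E'
import cv2
from cell import robot
cv2.imwrite("pics/w2.png",robot.read_camera("wrist")); a=robot.read_camera("scene")
b=robot.read_camera("side")
import numpy as np
A=cv2.resize(a[200:310,110:260],None,fx=2.6,fy=2.6,interpolation=cv2.INTER_CUBIC);B=cv2.resize(b[200:340,230:390],None,fx=2.4,fy=2.4,interpolation=cv2.INTER_CUBIC)
o=np.zeros((340,790,3),np.uint8);o[:A.shape[0],:A.shape[1]]=A;o[:B.shape[0],400:400+B.shape[1]]=B;cv2.imwrite("pics/g.png",o)
E
```

```text
8.0 [-0.8588, 0.4964, 1.9663, 1.0651, 0.596, -0.3262] [ 0.5297 -0.2578  0.0842] [ 3.141 -0.618  0.153]
heading 8.69 pitchdown 54.57 y_z 0.001
move grasp point by tool units [-0.067 -0.015  0.095] mm [-4.  -0.9  5.7]
```

View pics/g.png

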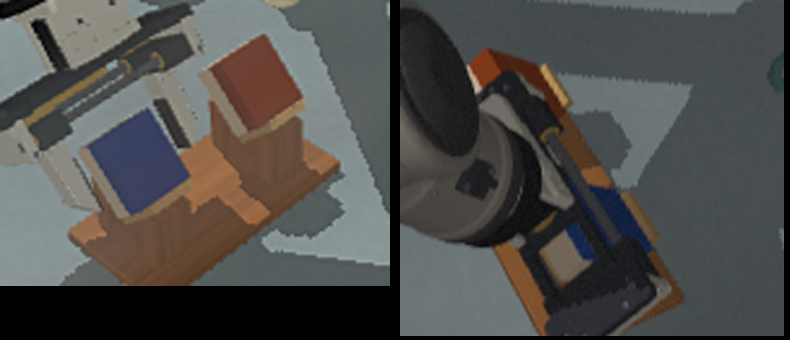

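The fingers straddle the blue dish with nothing touching. One small correction, then close.

carry_out:
  series:
    - {"jaw": 100, "travel": [-0.07, -0.02, 0.1], "twist": 0}
    - {"jaw": 100, "travel": [0, 0, 0], "twist": 0}
    - {"jaw": 40, "travel": [0, 0, 0], "twist": 0}
    - {"jaw": 30, "travel": [0, 0, 0], "twist": 0}
    - {"jaw": 30, "travel": [0, 0, 0], "twist": 0}
    - {"jaw": 30, "travel": [0, 0, 0], "twist": 0}
    - {"jaw": 30, "travel": [0, 0, 0], "twist": 0}
  squeeze: 35

```text
time: 9.02
tool_pos: [0.5277, -0.2562, 0.0758]
tool_rot: [-3.14, -0.617, 0.15]
contact_force: [-1.2, 1.2, 0.9]
opening: 0.0539
```

```bash
python3 st.py;python3 rel.py .5187 -.2586 .0927
```

```text
9.03 [-0.8593, 0.5096, 1.9775, 1.094, 0.5848, -0.3603] [ 0.5277 -0.2562  0.0758] [-3.14  -0.617  0.15 ]
heading 8.75 pitchdown 54.66 y_z -0.001
move grasp point by tool units [ 0.036  0.016 -0.002] mm [ 2.2  1.  -0.1]
```

The dish is held at 53.9 mm opening, as expected. I'll lift it, then simulate the second re-orientation, to heading -3° and 35° down, before the half turn.

carry_out:
  series:
    - {"jaw": 30, "travel": [0.1, 0, -0.14], "twist": 0}
    - {"jaw": 30, "travel": [0.2, 0, -0.28], "twist": 0}
    - {"jaw": 30, "travel": [0.3, 0, -0.42], "twist": 0}
    - {"jaw": 30, "travel": [0.4, 0, -0.56], "twist": 0}
    - {"jaw": 30, "travel": [0.4, 0, -0.56], "twist": 0}
    - {"jaw": 30, "travel": [0.4, 0, -0.56], "twist": 0}

```text
time: 9.78
tool_pos: [0.528, -0.2562, 0.2624]
tool_rot: [-3.14, -0.615, 0.15]
contact_force: [0.5, 0.1, -1.9]
opening: 0.0543
```

```bash
python3 st.py
cat > t3.py <<'E'
from sim import *
from go import plan
q0=np.array(load()[-1][0])
def mv(q,tgt,tw=0):
    d,_=plan(q,tgt);n=int(np.ceil(np.linalg.norm(d)/.95))
    for k in range(n):q=row(q,d/n,tw/n,.61)
    return q,n
def dirn(q):
    z=fk(q,P)[1][:,2];return np.degrees(np.arctan2(z[1],z[0])),np.degrees(np.arcsin(-z[2]))
if __name__=="__main__":
  for S in([.88,-.25,.35],[.85,-.35,.35],[.8,-.45,.35],[.75,-.52,.35]):
    a,n=mv(q0,S);print(S,n,*desc(a))
    for b in(0,.5):
     for c in(0,.4):
      x=a
      for i in range(20):
        x=row(x,[.85,b,c],0,.61)
        if dirn(x)[1]<35.3:break
      print("   b",b,c,i+1,*desc(x))
E
python3 t3.py
```

```text
9.78 [-0.8583, 0.2235, 1.7586, 0.6635, 0.9181, 0.2135] [ 0.528  -0.2562  0.2624] [-3.14  -0.615  0.15 ]
heading 8.77 pitchdown 54.74 y_z -0.001
[0.88, -0.25, 0.35] 7 [ 0.88 -0.25  0.35] hd 8.8 pd 54.7 yz -0.001 [-0.48  0.81  0.54  0.36  1.29  0.93]
   b 0 0 13 [ 0.976 -0.091  0.568] hd 0.9 pd 34.0 yz 0.081 [-0.24  0.87  0.04  0.22  1.28  1.26]
   b 0 0.4 12 [ 1.083 -0.082  0.378] hd 0.8 pd 34.2 yz 0.082 [-0.2   1.12  0.04  0.2   1.03  1.25]
   b 0.5 0 11 [ 0.936 -0.346  0.523] hd -3.7 pd 34.2 yz 0.126 [-0.56  0.93  0.04  0.42  1.28  1.  ]
   b 0.5 0.4 10 [ 1.031 -0.321  0.361] hd -3.4 pd 35.0 yz 0.122 [-0.47  1.13  0.04  0.38  1.08  0.99]
[0.85, -0.35, 0.35] 7 [ 0.85 -0.35  0.35] hd 8.8 pd 54.7 yz -0.001 [-0.61  0.87  0.42  0.42  1.4   0.83]
   b 0 0 13 [ 0.963 -0.153  0.568] hd -1.1 pd 34.6 yz 0.102 [-0.32  0.87  0.04  0.25  1.3   1.21]
   b 0 0.4 12 [ 1.072 -0.148  0.377] hd -1.2 pd 34.8 yz 0.102 [-0.27  1.11  0.04  0.23  1.05  1.19]
   b 0.5 0 11 [ 0.909 -0.404  0.523] hd -6.0 pd 34.1 yz 0.150 [-0.63  0.93  0.04  0.45  1.29  0.95]
   b 0.5 0.4 10 [ 1.007 -0.384  0.362] hd -5.6 pd 
[... 361 characters left out ...]
5 0 11 [ 0.875 -0.463  0.523] hd -8.3 pd 34.5 yz 0.173 [-0.71  0.93  0.04  0.47  1.32  0.89]
   b 0.5 0.4 11 [ 0.982 -0.449  0.374] hd -8.8 pd 33.5 yz 0.180 [-0.61  1.12  0.04  0.43  1.08  0.88]
[0.75, -0.52, 0.35] 7 [ 0.75 -0.52  0.35] hd 8.8 pd 54.7 yz -0.001 [-0.86  0.97  0.22  0.51  1.6   0.66]
   b 0 0 14 [ 0.925 -0.25   0.587] hd -4.8 pd 34.7 yz 0.140 [-0.44  0.84  0.04  0.3   1.34  1.12]
   b 0 0.4 13 [ 1.048 -0.25   0.383] hd -4.8 pd 35.1 yz 0.140 [-0.38  1.11  0.04  0.27  1.08  1.1 ]
   b 0.5 0 11 [ 0.846 -0.505  0.523] hd -9.9 pd 35.0 yz 0.190 [-0.77  0.93  0.04  0.49  1.34  0.85]
   b 0.5 0.4 11 [ 0.955 -0.493  0.373] hd -10.5 pd 34.1 yz 0.196 [-0.66  1.12  0.04  0.44  1.1   0.84]
```

```bash
python3 go.py .88 -.25 .35
```

```text
units [5.59 0.78 2.16] twist -0.02 rows>= 7 per [0.799 0.111 0.309] -> [ 0.88 -0.25  0.35] hd 8.8 pd 54.7 yz 0.000 [-0.48  0.81  0.54  0.36  1.29  0.93]
```

carry_out:
  series:
    - {"jaw": 30, "travel": [0.8, 0.11, 0.31], "twist": 0}
    - {"jaw": 30, "travel": [0.8, 0.11, 0.31], "twist": 0}
    - {"jaw": 30, "travel": [0.8, 0.11, 0.31], "twist": 0}
    - {"jaw": 30, "travel": [0.8, 0.11, 0.31], "twist": 0}
    - {"jaw": 30, "travel": [0.8, 0.11, 0.31], "twist": 0}
    - {"jaw": 30, "travel": [0.8, 0.11, 0.31], "twist": 0}
    - {"jaw": 30, "travel": [0.8, 0.11, 0.31], "twist": 0}

```text
time: 10.65
tool_pos: [0.8813, -0.2494, 0.3487]
tool_rot: [-3.14, -0.615, 0.15]
contact_force: [1.9, -1.0, -1.2]
opening: 0.054
```

carry_out:
  series:
    - {"jaw": 30, "travel": [0.85, 0.5, 0.4], "twist": 0}
    - {"jaw": 30, "travel": [0.85, 0.5, 0.4], "twist": 0}
    - {"jaw": 30, "travel": [0.85, 0.5, 0.4], "twist": 0}
    - {"jaw": 30, "travel": [0.85, 0.5, 0.4], "twist": 0}
    - {"jaw": 30, "travel": [0.85, 0.5, 0.4], "twist": 0}
    - {"jaw": 30, "travel": [0.85, 0.5, 0.4], "twist": 0}
    - {"jaw": 30, "travel": [0.85, 0.5, 0.4], "twist": 0}

```text
time: 11.52
tool_pos: [1.0056, -0.2978, 0.3336]
tool_rot: [3.027, -0.823, 0.165]
contact_force: [-0.1, -0.1, -3.0]
opening: 0.0543
```

```bash
python3 st.py
cat > t4.py <<'E'
from t3 import *
q0=np.array(load()[-1][0])
for b in(-.3,0,.3,.5,.8):
  x=q0;L=[]
  for i in range(12):
    x=row(x,[.85,b,.4],0,.61);h,p=dirn(x);L.append("%.1f/%.1f"%(h,p))
    if p<35.3:break
  print(b,L)
E
python3 t4.py
```

```text
11.53 [-0.4635, 1.1254, 0.0387, 0.3646, 1.2283, 1.005] [ 1.0056 -0.2978  0.3336] [ 3.027 -0.823  0.165]
heading 0.54 pitchdown 42.48 y_z 0.078
-0.3 ['-0.2/41.0', '-0.8/39.4', '-1.2/37.8', '-1.6/36.1', '-1.9/34.4']
0 ['-0.3/40.7', '-1.1/39.0', '-1.7/37.2', '-2.3/35.4', '-2.8/33.7']
0.3 ['-0.5/40.5', '-1.4/38.5', '-2.3/36.6', '-3.0/34.7']
0.5 ['-0.6/40.3', '-1.7/38.2', '-2.7/36.1', '-3.6/34.1']
0.8 ['-0.8/40.1', '-2.1/37.7', '-3.3/35.4', '-4.5/33.2']
```

carry_out:
  series:
    - {"jaw": 30, "travel": [0.85, 0.45, 0.4], "twist": 0}
    - {"jaw": 30, "travel": [0.85, 0.45, 0.4], "twist": 0}
    - {"jaw": 30, "travel": [0.85, 0.45, 0.4], "twist": 0}

```text
time: 11.9
tool_pos: [1.0297, -0.3099, 0.3558]
tool_rot: [2.954, -0.924, 0.189]
contact_force: [-0.5, 0.5, -2.2]
opening: 0.0533
```

```bash
python3 st.py; python3 t4.py
```

```text
11.9 [-0.4606, 1.1308, 0.0385, 0.3731, 1.1069, 1.0017] [ 1.0297 -0.3099  0.3558] [ 2.954 -0.924  0.189]
heading -2.54 pitchdown 36.28 y_z 0.112
-0.3 ['-3.1/34.8']
0 ['-3.2/34.6']
0.3 ['-3.4/34.4']
0.5 ['-3.5/34.2']
0.8 ['-3.6/34.0']
```

carry_out:
  series:
    - {"jaw": 30, "travel": [0.5, 0.2, 0.2], "twist": 0}

```text
time: 12.02
tool_pos: [1.0327, -0.3098, 0.3651]
tool_rot: [2.938, -0.943, 0.196]
contact_force: [-0.1, 0.3, -2.8]
opening: 0.0538
```

```bash
python3 st.py
cat > t5.py <<'E'
from t3 import *
q0=np.array(load()[-1][0])
c=np.array([.5576,.2184,.1222]);A=axes(np.radians(-3.1))
def dishpose(q):
    p,R=fk(q,P);return p-.019*R[:,2]
h,pd=dirn(q0);tz=np.array([np.cos(np.radians(pd))*np.cos(np.radians(h)),np.cos(np.radians(pd))*np.sin(np.radians(h)),-np.sin(np.radians(pd))])
d,tw=plan(q0,[0,0,0]);print("level twist",tw,"tz",tz)
for via in([.5,-.25,.35],[.5,-.15,.30],[.45,-.3,.35],[.6,-.2,.35]):
  x,n=mv(q0,via,tw);print(via,n,*desc(x))
  for t in (c+.1*A[:,2]+.019*tz,):
    y,n2=mv(x,t);print("  above",t.round(3),n2,*desc(y))
    for s in(1,-1):
      z=y
      for k in range(30):z=row(z,[0,0,0],s,.61)
      print("     twist",s,*desc(z))
      w,_=mv(z,c+.02*A[:,2]+.019*tz);print("       ",*desc(w))
      w,_=mv(w,c+.019*tz);print("       ",*desc(w))
E
python3 t5.py
```

```text
12.03 [-0.4581, 1.1262, 0.0378, 0.3717, 1.0893, 1.0053] [ 1.0327 -0.3098  0.3651] [ 2.938 -0.943  0.196]
heading -3.07 pitchdown 35.11 y_z 0.119
level twist 1.3890718004805773 tz [ 0.8168516  -0.04386436 -0.5751777 ]
[0.5, -0.25, 0.35] 10 [ 0.503 -0.229  0.352] hd -3.1 pd 35.1 yz 0.000 [-0.96 -0.03  2.01  1.1   0.81 -0.  ]
  above [0.644 0.214 0.182] 9 [0.632 0.199 0.172] hd -0.8 pd 33.4 yz -0.019 [ 0.32  0.45  2.04  3.89  0.42 -2.06]
     twist 1 [0.632 0.199 0.172] hd -0.8 pd 33.4 yz 0.019 [0.32 0.45 2.04 3.89 0.42 1.08]
        [0.587 0.217 0.125] hd -0.8 pd 33.4 yz 0.019 [0.4  0.53 2.15 3.8  0.58 1.26]
        [0.573 0.218 0.111] hd -0.8 pd 33.4 yz 0.019 [0.42 0.55 2.19 3.77 0.64 1.31]
     twist -1 [0.66  0.108 0.226] hd 16.6 pd 38.3 yz 0.218 [-0.09  0.31  1.96  1.57  0.3  -3.11]
        [0.6   0.184 0.185] hd 23.8 pd 42.4 yz 0.272 [ 0.03  0.32  2.06  1.65  0.28 -3.11]
        [0.586 0.207 0.149] hd 27.3 pd 45.5 yz 0.292 [ 0.07  0.37  2.06  1.67  0.28 -3.11]
[0.5, -0.15, 0.3] 10 [ 0.507 -0.127  0.308] hd -3.1 pd 35.1 yz 0.000 [-0.71 -0.08  2.19  1.27  0.55 -0.07]
  above [0.644 
[... 1454 characters left out ...]
35.1 yz 0.000 [-0.66  0.09  1.88  1.04  0.57  0.23]
  above [0.644 0.214 0.182] 8 [0.616 0.179 0.182] hd 2.6 pd 33.3 yz -0.048 [ 0.24  0.39  2.12  3.6   0.39 -1.83]
     twist 1 [0.616 0.179 0.182] hd 2.6 pd 33.3 yz 0.048 [0.24 0.39 2.12 3.6  0.39 1.31]
        [0.587 0.217 0.125] hd 2.6 pd 33.3 yz 0.048 [0.36 0.52 2.18 3.64 0.58 1.38]
        [0.573 0.218 0.111] hd 2.6 pd 33.3 yz 0.048 [0.38 0.55 2.21 3.62 0.64 1.42]
     twist -1 [0.638 0.108 0.239] hd 15.5 pd 38.1 yz 0.183 [-0.09  0.26  2.    1.55  0.28 -3.11]
        [0.598 0.179 0.189] hd 23.4 pd 42.5 yz 0.245 [ 0.02  0.3   2.06  1.61  0.28 -3.11]
        [0.587 0.205 0.151] hd 27.2 pd 45.6 yz 0.269 [ 0.07  0.37  2.06  1.63  0.28 -3.11]
```

```bash
cat > t6.py <<'E'
from t3 import *
h,pd=np.radians([-3.07,35.11])
tz=np.array([np.cos(pd)*np.cos(h),np.cos(pd)*np.sin(h),-np.sin(pd)]);ty=np.array([np.sin(h),-np.cos(h),0]);R=np.stack([np.cross(ty,tz),ty,tz],1)
for y in(-.2,-.1,0,.06,.12,.18,.22):
  print("y",y)
  for z in(.18,.22,.26,.3):
    L=[]
    for x in(.40,.45,.5,.55,.6,.65):
      b=None
      for q4,q6 in((1.2,0),(2.2,-.8),(3.,-1.4),(3.8,-2)):
        q,f=ik(np.array([x,y,z]),R,np.array([np.arctan2(y,x)-.2,.4,2.1,q4,.5,q6]))
        if np.abs(f).max()<1e-4:b=q
      L.append("%.2f/%.2f/%.2f"%(b[3],b[4],b[1]) if b is not None else "   --   ")
    print("  z",z,L)
E
python3 t6.py
python3 - <<'E'
import sys;sys.path.insert(0,'.')
from h import *
from cell import robot
for c,pts in(("scene",[(218,200),(360,285)]),):
    k=robot.calibration(c)
    for u in pts:
        d=k["cam_to_world"][:3,:3]@(np.linalg.solve(k["intrinsics"],[*u,1])*[1,-1,-1]);o=k["cam_to_world"][:3,3];print(u,(o+d*(-o[2]/d[2])).round(3))
E
```

```text
y -0.2
  z 0.18 ['1.56/0.87/0.17', '1.71/0.78/0.22', '1.81/0.69/0.27', '1.88/0.62/0.32', '1.91/0.55/0.38', '1.90/0.48/0.44']
  z 0.22 ['1.40/0.89/0.04', '1.53/0.77/0.10', '1.63/0.67/0.17', '1.68/0.59/0.23', '1.70/0.52/0.30', '1.68/0.46/0.36']
  z 0.26 ['1.27/0.93/-0.07', '1.37/0.79/0.00', '1.44/0.68/0.08', '1.48/0.59/0.15', '1.49/0.52/0.22', '1.46/0.46/0.30']
  z 0.3 ['1.16/0.99/-0.15', '1.23/0.83/-0.08', '1.27/0.71/0.00', '1.29/0.61/0.08', '1.28/0.54/0.16', '1.24/0.48/0.24']
y -0.1
  z 0.18 ['1.83/0.78/0.06', '2.05/0.68/0.14', '2.18/0.59/0.20', '2.26/0.52/0.27', '2.29/0.45/0.33', '2.29/0.39/0.39']
  z 0.22 ['1.55/0.75/-0.12', '1.77/0.60/-0.01', '1.92/0.51/0.08', '2.00/0.44/0.16', '2.04/0.38/0.24', '2.01/0.32/0.31']
  z 0.26 ['1.32/0.78/-0.25', '1.49/0.59/-0.13', '1.61/0.48/-0.02', '1.68/0.40/0.07', '1.69/0.34/0.16', '1.65/0.29/0.24']
  z 0.3 ['1.16/0.84/-0.34', '1.25/0.63/-0.21', '1.31/0.49/-0.10', '1.35/0.41/0.00', '1.33/0.35/0.09', '1.26/0.30/0.18']
y 0
  z 0.18 ['   --   ', '2.68/0.55/0.11', '2.77/0.49/0.18', '2.82/0.44/0.25', '2.84/0.38/0.32', '2.85/0.31/0.38']
  z 0.22 ['2.08/0
[... 1105 characters left out ...]
.28', '4.00/0.46/0.33', '4.01/0.40/0.38', '4.06/0.35/0.44']
  z 0.22 ['   --   ', '   --   ', '   --   ', '   --   ', '   --   ', '   --   ']
  z 0.26 ['   --   ', '   --   ', '   --   ', '   --   ', '   --   ', '   --   ']
  z 0.3 ['   --   ', '   --   ', '   --   ', '   --   ', '   --   ', '   --   ']
y 0.22
  z 0.18 ['   --   ', '   --   ', '   --   ', '   --   ', '   --   ', '   --   ']
  z 0.22 ['   --   ', '   --   ', '   --   ', '   --   ', '   --   ', '   --   ']
  z 0.26 ['   --   ', '   --   ', '   --   ', '   --   ', '   --   ', '   --   ']
  z 0.3 ['   --   ', '   --   ', '   --   ', '   --   ', '   --   ', '   --   ']
(218, 200) [0.325 0.039 0.   ]
(360, 285) [0.784 0.096 0.   ]
```

```bash
cat > go.py.tmp <<'E'
E
rm go.py.tmp; python3 go.py .55 -.2 .26  .5 -.1 .22  .5 0 .18  .5 .06 .18
```

```text
units [-5.84 -2.27 -5.64] twist 1.39 rows>= 9 per [-0.649 -0.252 -0.627] -> [ 0.555 -0.177  0.265] hd -3.1 pd 35.1 yz 0.000 [-0.73  0.13  2.13  1.49  0.54 -0.34]
units [-1.18 -1.23 -0.37] twist 0.0 rows>= 2 per [-0.592 -0.615 -0.185] -> [ 0.5  -0.1   0.22] hd -3.1 pd 35.1 yz -0.000 [-0.65  0.08  2.38  1.92  0.51 -0.76]
units [-0.6  -1.66  0.31] twist -0.0 rows>= 2 per [-0.298 -0.832  0.155] -> [ 0.5  -0.    0.18] hd -3.1 pd 35.1 yz 0.000 [-0.27  0.18  2.47  2.77  0.49 -1.36]
units [-0.03 -1.   -0.04] twist 0.0 rows>= 2 per [-0.015 -0.499 -0.022] -> [0.5  0.06 0.18] hd -3.1 pd 35.1 yz 0.000 [-0.01  0.2   2.45  3.22  0.46 -1.62]
```

carry_out:
  series:
    - {"jaw": 30, "travel": [-0.65, -0.25, -0.63], "twist": 0}
    - {"jaw": 30, "travel": [-0.65, -0.25, -0.63], "twist": 0}
    - {"jaw": 30, "travel": [-0.65, -0.25, -0.63], "twist": 0}
    - {"jaw": 30, "travel": [-0.65, -0.25, -0.63], "twist": 0}
    - {"jaw": 30, "travel": [-0.65, -0.25, -0.63], "twist": 0}
    - {"jaw": 30, "travel": [-0.65, -0.25, -0.63], "twist": 0}
    - {"jaw": 30, "travel": [-0.65, -0.25, -0.63], "twist": 0}
    - {"jaw": 30, "travel": [-0.5, -0.2, -0.5], "twist": 0.4}

```text
time: 13.02
tool_pos: [0.6732, -0.2324, 0.2918]
tool_rot: [2.997, -0.956, 0.138]
contact_force: [-0.3, -0.2, -2.2]
opening: 0.0541
```

carry_out:
  series:
    - {"jaw": 30, "travel": [0, 0, 0], "twist": 0.5}
    - {"jaw": 30, "travel": [0, 0, 0], "twist": 0.49}

```text
time: 13.28
tool_pos: [0.6748, -0.2332, 0.2926]
tool_rot: [-3.137, -0.964, -0.044]
contact_force: [0.0, -1.2, -2.2]
opening: 0.0537
```

```bash
python3 st.py; python3 go.py .55 -.2 .26  .5 -.1 .22  .5 0 .18  .5 .06 .18
```

```text
13.28 [-0.658, 0.3176, 1.7761, 1.2477, 0.527, -0.0133] [ 0.6748 -0.2332  0.2926] [-3.137 -0.964 -0.044]
heading -2.21 pitchdown 34.75 y_z -0.002
units [-1.64 -0.47 -1.42] twist -0.03 rows>= 3 per [-0.548 -0.156 -0.472] -> [ 0.55 -0.2   0.26] hd -2.2 pd 34.8 yz 0.000 [-0.8   0.16  2.12  1.48  0.61 -0.4 ]
units [-1.06 -1.63 -0.36] twist 0.0 rows>= 2 per [-0.529 -0.817 -0.179] -> [ 0.5  -0.1   0.22] hd -2.2 pd 34.8 yz 0.000 [-0.66  0.09  2.38  1.9   0.53 -0.77]
units [-0.58 -1.67  0.33] twist 0.0 rows>= 2 per [-0.292 -0.833  0.164] -> [0.5  0.   0.18] hd -2.2 pd 34.8 yz 0.000 [-0.28  0.19  2.48  2.72  0.51 -1.34]
units [-0.02 -1.   -0.03] twist 0.0 rows>= 1 per [-0.022 -0.999 -0.032] -> [0.5  0.06 0.18] hd -2.2 pd 34.8 yz -0.000 [-0.03  0.2   2.46  3.16  0.48 -1.58]
```

carry_out:
  series:
    - {"jaw": 30, "travel": [-0.55, -0.16, -0.47], "twist": 0}
    - {"jaw": 30, "travel": [-0.55, -0.16, -0.47], "twist": 0}
    - {"jaw": 30, "travel": [-0.55, -0.16, -0.47], "twist": 0}
    - {"jaw": 30, "travel": [-0.26, -0.41, -0.09], "twist": 0}
    - {"jaw": 30, "travel": [-0.26, -0.41, -0.09], "twist": 0}
    - {"jaw": 30, "travel": [-0.26, -0.41, -0.09], "twist": 0}
    - {"jaw": 30, "travel": [-0.26, -0.41, -0.09], "twist": 0}

```text
time: 14.15
tool_pos: [0.5005, -0.0987, 0.2204]
tool_rot: [-3.141, -0.964, -0.04]
contact_force: [-0.1, 0.6, -2.3]
opening: 0.054
```

```bash
python3 st.py; python3 go.py .5 0 .18  .5 .06 .18
```

```text
14.15 [-0.6578, 0.0845, 2.3823, 1.9064, 0.5289, -0.7693] [ 0.5005 -0.0987  0.2204] [-3.141 -0.964 -0.04 ]
heading -2.24 pitchdown 34.77 y_z -0.0
units [-0.6  -1.64  0.32] twist -0.0 rows>= 2 per [-0.298 -0.821  0.162] -> [ 0.5  -0.    0.18] hd -2.2 pd 34.8 yz 0.000 [-0.28  0.19  2.48  2.73  0.51 -1.34]
units [-0.02 -1.   -0.03] twist 0.0 rows>= 2 per [-0.011 -0.5   -0.016] -> [0.5  0.06 0.18] hd -2.2 pd 34.8 yz 0.000 [-0.03  0.2   2.46  3.16  0.48 -1.58]
```

carry_out:
  series:
    - {"jaw": 30, "travel": [-0.12, -0.33, 0.065], "twist": 0}
    - {"jaw": 30, "travel": [-0.12, -0.33, 0.065], "twist": 0}
    - {"jaw": 30, "travel": [-0.12, -0.33, 0.065], "twist": 0}
    - {"jaw": 30, "travel": [-0.12, -0.33, 0.065], "twist": 0}
    - {"jaw": 30, "travel": [-0.12, -0.33, 0.065], "twist": 0}
    - {"jaw": 30, "travel": [0, -0.33, 0], "twist": 0}
    - {"jaw": 30, "travel": [0, -0.33, 0], "twist": 0}
    - {"jaw": 30, "travel": [0, -0.33, 0], "twist": 0}

```text
time: 15.15
tool_pos: [0.5026, 0.0605, 0.1802]
tool_rot: [-3.136, -0.964, -0.043]
contact_force: [0.1, 0.6, -1.6]
opening: 0.0542
```

```bash
python3 st.py
cat > look.py <<'E'
from cell import robot
from h import *
s=robot.observe();Rt=Ro.from_euler("xyz",s['tool_rot']).as_matrix();Tt=np.eye(4);Tt[:3,:3]=Rt;Tt[:3,3]=s['tool_pos']
im=robot.read_camera("wrist");k=robot.calibration("wrist");T=Tt@k["tool_from_camera"];K=k["intrinsics"]
r=robot.regions_of("wrist","green_dish_center");print([(round(x["score"],2),np.round(x["xy"]),x["pixels"].sum()) for x in r])
o=cv2.resize(im,None,fx=1.5,fy=1.5)
def draw(c,A,col):
    for b in(box(-.022,-.0219),box(.0219,.022)):
        uv=proj(b@A.T+c,K,T);cv2.polylines(o,[np.int32(cv2.convexHull(((uv+.5)*1.5-.5).astype(np.float32)))],True,col,1)
draw(np.array([.5265,.2200,.0912]),axes(np.radians(-3.1),True),(0,255,255))
if r:o[cv2.resize(r[0]["pixels"].astype(np.uint8),(768,576),interpolation=0)>0,2]=255; np.save("m_wrist_g.npy",r[0]["pixels"]); np.save("T_wrist_g.npy",T)
cv2.imwrite("pics/w3.png",o)
E
python3 look.py
```

```text
15.15 [-0.0267, 0.2035, 2.4488, 3.1589, 0.4743, -1.577] [0.5026 0.0605 0.1802] [-3.136 -0.964 -0.043]
heading -2.08 pitchdown 34.79 y_z -0.003
[(0.78, array([ 57., 253.]), np.int64(530))]
```

View pics/w3.png

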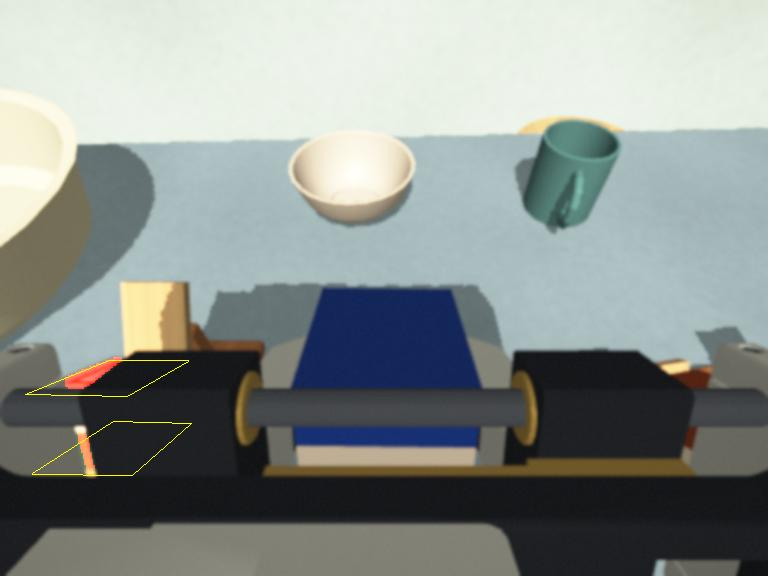

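The blue lid is closed on its base in the grip, and the green dish is mostly hidden behind the gripper at about (57,253). I start the half turn and look again half way.

carry_out:
  series:
    - {"jaw": 30, "travel": [0, 0, 0], "twist": 1}
    - {"jaw": 30, "travel": [0, 0, 0], "twist": 1}
    - {"jaw": 30, "travel": [0, 0, 0], "twist": 1}
    - {"jaw": 30, "travel": [0, 0, 0], "twist": 1}
    - {"jaw": 30, "travel": [0, 0, 0], "twist": 1}
    - {"jaw": 30, "travel": [0, 0, 0], "twist": 1}
    - {"jaw": 30, "travel": [0, 0, 0], "twist": 1}
    - {"jaw": 30, "travel": [0, 0, 0], "twist": 1}

```text
time: 16.25
tool_pos: [0.5026, 0.0592, 0.18]
tool_rot: [-2.32, -0.577, -1.139]
contact_force: [0.6, 0.0, -1.2]
opening: 0.0538
```

carry_out:
  series:
    - {"jaw": 30, "travel": [0, 0, 0], "twist": 1}
    - {"jaw": 30, "travel": [0, 0, 0], "twist": 1}
    - {"jaw": 30, "travel": [0, 0, 0], "twist": 1}
    - {"jaw": 30, "travel": [0, 0, 0], "twist": 1}
    - {"jaw": 30, "travel": [0, 0, 0], "twist": 1}
    - {"jaw": 30, "travel": [0, 0, 0], "twist": 1}
    - {"jaw": 30, "travel": [0, 0, 0], "twist": 1}

```text
time: 17.12
tool_pos: [0.5026, 0.0592, 0.18]
tool_rot: [-2.178, 0.006, -1.612]
contact_force: [0.3, -0.7, -2.0]
opening: 0.0541
```

```bash
python3 st.py; python3 look.py
```

```text
17.12 [-0.0315, 0.2036, 2.4498, 3.1513, 0.4753, 0.0015] [0.5026 0.0592 0.18  ] [-2.178  0.006 -1.612]
heading -2.11 pitchdown 34.8 y_z -0.821
[(0.59, array([343.,   0.]), np.int64(164))]
```

View pics/w3.png

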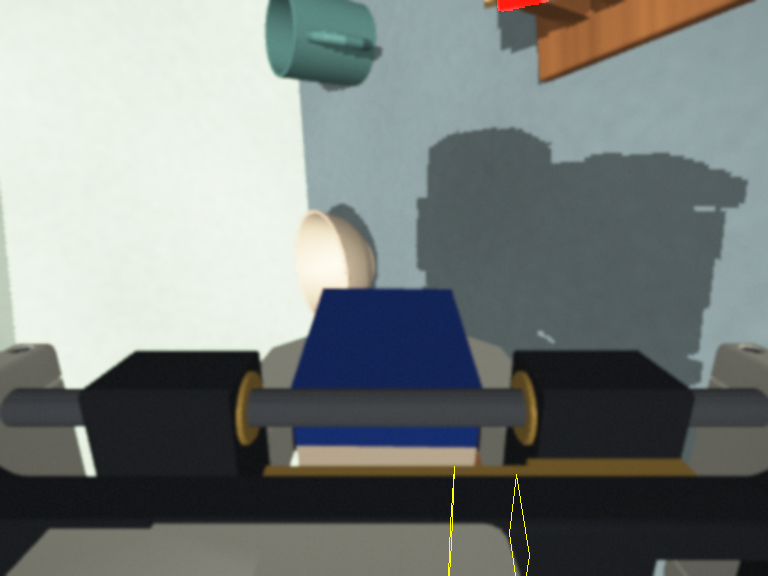

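Half way, the camera faces away from the green dish, but the lid is still closed. I complete the turn.

carry_out:
  series:
    - {"jaw": 30, "travel": [0, 0, 0], "twist": 1}
    - {"jaw": 30, "travel": [0, 0, 0], "twist": 1}
    - {"jaw": 30, "travel": [0, 0, 0], "twist": 1}
    - {"jaw": 30, "travel": [0, 0, 0], "twist": 1}
    - {"jaw": 30, "travel": [0, 0, 0], "twist": 1}
    - {"jaw": 30, "travel": [0, 0, 0], "twist": 1}
    - {"jaw": 30, "travel": [0, 0, 0], "twist": 1}
    - {"jaw": 30, "travel": [0, 0, 0], "twist": 1}

```text
time: 18.23
tool_pos: [0.5025, 0.0594, 0.1798]
tool_rot: [-2.378, 0.659, -2.177]
contact_force: [-0.2, 0.1, -1.8]
opening: 0.0535
```

carry_out:
  series:
    - {"jaw": 30, "travel": [0, 0, 0], "twist": 1}
    - {"jaw": 30, "travel": [0, 0, 0], "twist": 1}
    - {"jaw": 30, "travel": [0, 0, 0], "twist": 1}
    - {"jaw": 30, "travel": [0, 0, 0], "twist": 1}
    - {"jaw": 30, "travel": [0, 0, 0], "twist": 1}
    - {"jaw": 30, "travel": [0, 0, 0], "twist": 1}
    - {"jaw": 30, "travel": [0, 0, 0], "twist": 1}

```text
time: 19.1
tool_pos: [0.5025, 0.0594, 0.1798]
tool_rot: [3.135, 0.963, 3.097]
contact_force: [0.1, -0.4, -2.3]
opening: 0.0538
```

```bash
python3 st.py
cat > two.py <<'E'
from cell import robot
from h import *
import sys
s=robot.observe();R=Ro.from_euler("xyz",s['tool_rot']).as_matrix();gp=s['tool_pos']-.019*R[:,2]
# held dish axes: x = tool z rotated by -alpha about y; dish y = -tool y*s ; assumes lid side = +tool x
al=np.radians(float(sys.argv[2]) if len(sys.argv)>2 else 9.7)
# at pick: tool x = cos(al) z_d + sin(al) x_d ... tool z = cos(al) x_d - sin(al) z_d
xd=np.cos(al)*R[:,2]+np.sin(al)*R[:,0];zd=np.cos(al)*R[:,0]-np.sin(al)*R[:,2];H=np.stack([xd,-R[:,1],zd],1)
hc=gp+H@[0,0,.001]
G=np.array([.5265,.2200,.0912]);GA=axes(np.radians(-3.1),True)
o=np.zeros((400,790,3),np.uint8)
for i,(c,(x0,y0)) in enumerate((("scene",(270,110)),("side",(190,60)))):
    im=robot.read_camera(c);cv2.imwrite(f"pics/{sys.argv[1]}_{c}.png",im);k=robot.calibration(c);K,T=k["intrinsics"],k["cam_to_world"]
    f=3.2;cr=cv2.resize(im[y0:y0+122,x0:x0+122],None,fx=f,fy=f,interpolation=cv2.INTER_CUBIC)
    for cc,A,col in((G,GA,(0,255,255)),(G-.044*GA[:,2],GA,(255,0,255)),(hc,H,(0,255,0))):
        for b in(box(-.022,-.0219),box(.0219,.022)):
            uv=(proj(b@A.T+cc,K,T)-[x0,y0]+.5)*f-.5
            cv2.polylines(cr,[np.int32(cv2.convexHull(uv.astype(np.float32)))],True,col,1)
    o[:390,i*395:i*395+390]=cr[:390,:390]
cv2.imwrite(f"pics/{sys.argv[1]}.png",o)
E
python3 two.py t1; python3 rel.py .5576 .2184 .1222
```

```text
19.1 [-0.0308, 0.2041, 2.45, 3.1522, 0.4757, 1.5691] [0.5025 0.0594 0.1798] [3.135 0.963 3.097]
heading -2.1 pitchdown 34.81 y_z 0.004
move grasp point by tool units [0.326 2.681 1.538] mm [ 19.5 160.8  92.3]
```

View pics/t1.png

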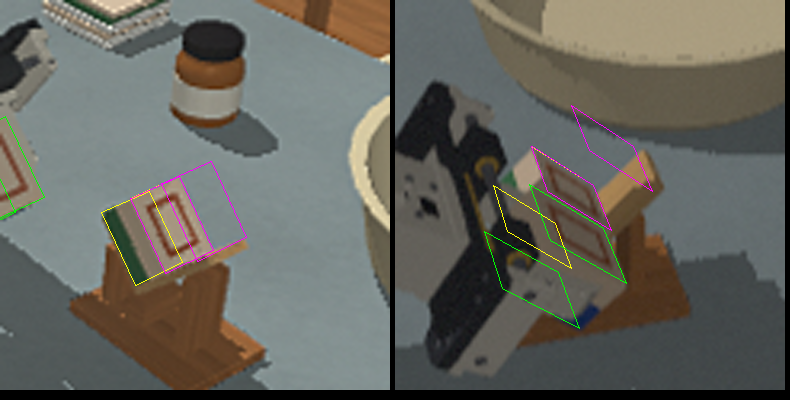

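The green fit (yellow) and the magenta goal line up with the real green dish and the ledge. The held dish shows foot-out with its lid on. I'll plan the final approach.

```bash
python3 go.py .5626 .1595 .157  .5845 .217 .131  .575 .217 .1127
```

```text
units [-0.22  1.7   0.99] twist -0.04 rows>= 2 per [-0.108  0.852  0.494] -> [0.563 0.16  0.157] hd -2.1 pd 34.8 yz 0.000 [0.29 0.39 2.24 3.73 0.49 1.23]
units [0.17 0.97 0.52] twist -0.0 rows>= 2 per [0.083 0.485 0.259] -> [0.584 0.217 0.131] hd -2.1 pd 34.8 yz 0.000 [0.42 0.5  2.13 3.92 0.54 1.14]
units [ 0.34 -0.01  0.04] twist -0.0 rows>= 1 per [ 0.341 -0.006  0.044] -> [0.575 0.217 0.113] hd -2.1 pd 34.8 yz 0.000 [0.43 0.54 2.16 3.86 0.59 1.22]
```

carry_out:
  series:
    - {"jaw": 30, "travel": [-0.044, 0.34, 0.2], "twist": -0.04}
    - {"jaw": 30, "travel": [-0.044, 0.34, 0.2], "twist": 0}
    - {"jaw": 30, "travel": [-0.044, 0.34, 0.2], "twist": 0}
    - {"jaw": 30, "travel": [-0.044, 0.34, 0.2], "twist": 0}
    - {"jaw": 30, "travel": [-0.044, 0.34, 0.2], "twist": 0}

```text
time: 19.82
tool_pos: [0.5634, 0.1602, 0.1561]
tool_rot: [-3.135, 0.963, 3.113]
contact_force: [0.6, 0.5, -2.4]
opening: 0.0538
```

carry_out:
  series:
    - {"jaw": 30, "travel": [0.042, 0.24, 0.13], "twist": 0}
    - {"jaw": 30, "travel": [0.042, 0.24, 0.13], "twist": 0}
    - {"jaw": 30, "travel": [0.042, 0.24, 0.13], "twist": 0}
    - {"jaw": 30, "travel": [0.042, 0.24, 0.13], "twist": 0}
    - {"jaw": 30, "travel": [0, 0, 0], "twist": 0}

```text
time: 20.45
tool_pos: [0.585, 0.2171, 0.1296]
tool_rot: [-3.136, 0.963, 3.113]
contact_force: [0.1, -0.0, -1.5]
opening: 0.0539
```

```bash
python3 st.py; python3 two.py t2; python3 rel.py .5576 .2184 .1222
```

```text
20.45 [0.415, 0.5047, 2.1315, 3.9096, 0.5401, 1.1448] [0.585  0.2171 0.1296] [-3.136  0.963  3.113]
heading -2.03 pitchdown 34.84 y_z -0.003
move grasp point by tool units [0.364 0.023 0.019] mm [21.8  1.4  1.2]
```

View pics/t2.png

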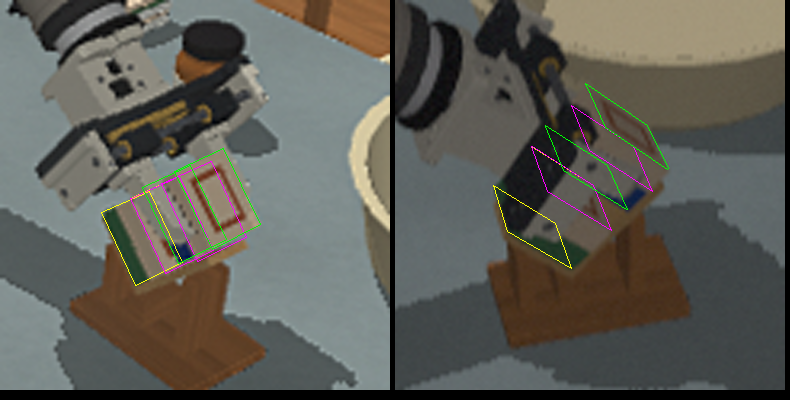

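The held dish (green outline) hovers about 20 mm above the goal and is laterally aligned. I lower it most of the way, then feel for contact.

carry_out:
  series:
    - {"jaw": 30, "travel": [0.12, 0.015, -0.02], "twist": 0}
    - {"jaw": 30, "travel": [0.11, 0.005, -0.02], "twist": 0}
    - {"jaw": 30, "travel": [0.01, 0, 0.035], "twist": 0}
    - {"jaw": 30, "travel": [0.004, 0, 0.025], "twist": 0}
    - {"jaw": 30, "travel": [0, 0, 0], "twist": 0}

```text
time: 21.18
tool_pos: [0.5777, 0.2179, 0.1173]
tool_rot: [-3.14, 0.963, 3.107]
contact_force: [-0.5, -0.1, -2.8]
opening: 0.0539
```

```bash
cat > f.py <<'E'
from cell import robot
from h import *
s=robot.observe();R=Ro.from_euler("xyz",s['tool_rot']).as_matrix();a=np.radians(9.8)
X=np.cos(a)*R[:,2]+np.sin(a)*R[:,0];Z=np.cos(a)*R[:,0]-np.sin(a)*R[:,2]
d=np.array([.5576,.2184,.1222])-(s['tool_pos']-.019*R[:,2])
F=s['contact_force'];print(round(s['time'],2),"remain mm x_d %.1f y %.1f z_d %.1f"%(d@X*1e3,d@R[:,1]*1e3,d@Z*1e3),"F x_d %.1f z_d %.1f y %.1f"%(F@X,F@Z,F@R[:,1]),"torque",s['torque'].round(2),s['opening'].round(4))
E
python3 f.py
```

```text
Traceback (most recent call last):
  File "f.py", line 6, in <module>
    F=s['contact_force'];print(round(s['time'],2),"remain mm x_d %.1f y %.1f z_d %.1f"%(d@X*1e3,d@R[:,1]*1e3,d@Z*1e3),"F x_d %.1f z_d %.1f y %.1f"%(F@X,F@Z,F@R[:,1]),"torque",s['torque'].round(2),s['opening'].round(4))
                                                                                                                                                                                                    ^^^^^^^^^^^^^^^^^^
AttributeError: 'float' object has no attribute 'round'
```

```bash
sed -i "s/s\['opening'\].round(4)/round(s['opening'],4)/" f.py; python3 f.py
```

```text
21.18 remain mm x_d 0.9 y -0.2 z_d 7.4 F x_d 1.7 z_d 2.3 y -0.1 torque [ 0.18  0.64 -0.04] 0.0539
```

carry_out:
  series:
    - {"jaw": 30, "travel": [0.002, 0, 0.016], "twist": 0}
    - {"jaw": 30, "travel": [0.002, 0, 0.016], "twist": 0}

```text
time: 21.42
tool_pos: [0.5781, 0.218, 0.117]
tool_rot: [-3.14, 0.964, 3.108]
contact_force: [-20.2, 1.1, 16.9]
opening: 0.054
```

```bash
python3 f.py
```

```text
21.43 remain mm x_d 0.4 y -0.3 z_d 7.5 F x_d -26.3 z_d 2.2 y 0.4 torque [-0.17  0.4  -0.45] 0.054
```

The end touched the ledge within 1 mm of the estimate. It is stiff (26 N), so I ease off, then lower in small steps.

carry_out:
  series:
    - {"jaw": 30, "travel": [-0.005, 0, -0.027], "twist": 0}
    - {"jaw": 30, "travel": [0.025, 0, -0.004], "twist": 0}
    - {"jaw": 30, "travel": [0.025, 0, -0.004], "twist": 0}
    - {"jaw": 30, "travel": [0, 0, 0], "twist": 0}

```text
time: 21.92
tool_pos: [0.5756, 0.2179, 0.1147]
tool_rot: [-3.14, 0.963, 3.107]
contact_force: [-0.5, 0.4, 0.1]
opening: 0.0542
```

```bash
python3 f.py
```

```text
21.93 remain mm x_d 0.6 y -0.2 z_d 4.1 F x_d -0.4 z_d 0.3 y 0.4 torque [0.08 0.59 0.05] 0.0542
```

carry_out:
  series:
    - {"jaw": 30, "travel": [0.012, 0, -0.002], "twist": 0}
    - {"jaw": 30, "travel": [0, 0, 0], "twist": 0}

```text
time: 22.18
tool_pos: [0.5751, 0.218, 0.1143]
tool_rot: [-3.14, 0.963, 3.107]
contact_force: [-1.4, 0.0, -2.0]
opening: 0.0536
```

```bash
python3 f.py
```

```text
22.18 remain mm x_d 0.7 y -0.2 z_d 3.4 F x_d 0.4 z_d 2.4 y -0.0 torque [ 0.13  0.68 -0.03] 0.0536
```

carry_out:
  series:
    - {"jaw": 30, "travel": [0.012, 0, -0.002], "twist": 0}
    - {"jaw": 30, "travel": [0, 0, 0], "twist": 0}

```text
time: 22.42
tool_pos: [0.5746, 0.218, 0.1138]
tool_rot: [-3.14, 0.963, 3.107]
contact_force: [-0.1, 0.5, -3.0]
opening: 0.0538
```

```bash
python3 f.py
```

```text
22.43 remain mm x_d 0.7 y -0.2 z_d 2.7 F x_d 2.0 z_d 2.2 y 0.5 torque [0.12 0.65 0.02] 0.0538
```

carry_out:
  series:
    - {"jaw": 30, "travel": [0.012, 0, -0.002], "twist": 0}
    - {"jaw": 30, "travel": [0, 0, 0], "twist": 0}

```text
time: 22.68
tool_pos: [0.5741, 0.218, 0.1133]
tool_rot: [-3.14, 0.963, 3.107]
contact_force: [-0.5, -0.7, -2.1]
opening: 0.0536
```

```bash
python3 f.py
```

```text
22.68 remain mm x_d 0.7 y -0.2 z_d 2.0 F x_d 1.1 z_d 1.8 y -0.7 torque [ 0.1   0.63 -0.03] 0.0536
```

carry_out:
  series:
    - {"jaw": 30, "travel": [0.012, 0, -0.002], "twist": 0}
    - {"jaw": 30, "travel": [0, 0, 0], "twist": 0}

```text
time: 22.92
tool_pos: [0.5736, 0.218, 0.1128]
tool_rot: [-3.14, 0.963, 3.107]
contact_force: [0.7, 0.5, -2.6]
opening: 0.0539
```

```bash
python3 f.py
```

```text
22.93 remain mm x_d 0.7 y -0.2 z_d 1.3 F x_d 2.3 z_d 1.4 y 0.6 torque [0.15 0.7  0.02] 0.0539
```

carry_out:
  series:
    - {"jaw": 30, "travel": [0.012, 0, -0.002], "twist": 0}
    - {"jaw": 30, "travel": [0, 0, 0], "twist": 0}

```text
time: 23.18
tool_pos: [0.5731, 0.2181, 0.1123]
tool_rot: [-3.14, 0.963, 3.107]
contact_force: [-0.2, 0.5, -1.9]
opening: 0.0542
```

```bash
python3 f.py
```

```text
23.18 remain mm x_d 0.7 y -0.2 z_d 0.6 F x_d 1.2 z_d 1.5 y 0.5 torque [ 0.15  0.62 -0.01] 0.0542
```

carry_out:
  series:
    - {"jaw": 30, "travel": [0.01, 0, -0.002], "twist": 0}
    - {"jaw": 30, "travel": [0, 0, 0], "twist": 0}

```text
time: 23.42
tool_pos: [0.5731, 0.2181, 0.1123]
tool_rot: [-3.141, 0.964, 3.106]
contact_force: [2.2, -0.3, -1.8]
opening: 0.0542
```

```bash
python3 f.py
```

```text
23.43 remain mm x_d 0.8 y -0.2 z_d 0.6 F x_d 2.9 z_d -0.3 y -0.2 torque [ 0.08  0.39 -0.04] 0.0542
```

Contact on the green dish is felt: motion stopped, and the moment changed. I nudge towards the ledge.

carry_out:
  series:
    - {"jaw": 30, "travel": [0.004, 0, 0.009], "twist": 0}
    - {"jaw": 30, "travel": [0, 0, 0], "twist": 0}

```text
time: 23.68
tool_pos: [0.5732, 0.2181, 0.1122]
tool_rot: [-3.141, 0.965, 3.106]
contact_force: [-2.8, -0.3, 5.2]
opening: 0.0541
```

```bash
python3 f.py; python3 two.py t3 9.8
```

```text
23.68 remain mm x_d 0.6 y -0.2 z_d 0.5 F x_d -5.7 z_d -1.7 y -0.4 torque [-0.07  0.15 -0.23] 0.0541
```

View pics/t3.png

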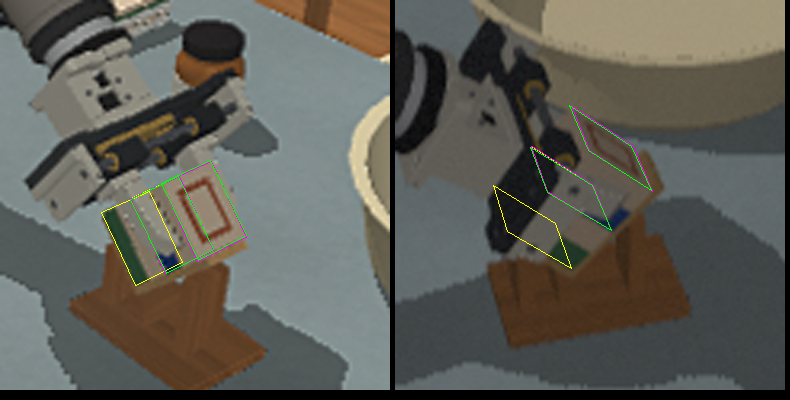

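In both views the held dish coincides with the goal outline, and the ledge and seat are both lightly loaded. I release in stages.

carry_out:
  series:
    - {"jaw": 60, "travel": [0, 0, 0], "twist": 0}
    - {"jaw": 64, "travel": [0, 0, 0], "twist": 0}
    - {"jaw": 70, "travel": [0, 0, 0], "twist": 0}
    - {"jaw": 85, "travel": [0, 0, 0], "twist": 0}
    - {"jaw": 95, "travel": [0, 0, 0], "twist": 0}
    - {"jaw": 95, "travel": [0, 0, 0], "twist": 0}

```text
time: 24.52
tool_pos: [0.573, 0.2181, 0.1114]
tool_rot: [-3.14, 0.963, 3.107]
contact_force: [0.4, -0.7, 0.1]
opening: 0.0861
```

carry_out:
  series:
    - {"jaw": 95, "travel": [0, 0, -0.1], "twist": 0}
    - {"jaw": 95, "travel": [0, 0, -0.25], "twist": 0}
    - {"jaw": 95, "travel": [0, 0, -0.4], "twist": 0}
    - {"jaw": 95, "travel": [0, 0, -0.4], "twist": 0}
    - {"jaw": 95, "travel": [0, 0, -0.4], "twist": 0}
    - {"jaw": 95, "travel": [0, 0, -0.4], "twist": 0}
    - {"jaw": 95, "travel": [0, 0, -0.4], "twist": 0}
    - {"jaw": 95, "travel": [0, 0, 0], "twist": 0}

```text
time: 25.52
tool_pos: [0.4584, 0.2139, 0.1838]
tool_rot: [3.127, 0.973, 3.107]
contact_force: [0.1, -0.7, 0.3]
opening: 0.0876
```

```bash
python3 st.py
cat > fin.py <<'E'
from cell import robot
from h import *
G=np.array([.5265,.2200,.0912]);GA=axes(np.radians(-3.1),True)
o=np.zeros((400,790,3),np.uint8)
for i,(c,(x0,y0)) in enumerate((("scene",(270,110)),("side",(190,60)))):
    im=robot.read_camera(c);cv2.imwrite(f"pics/fin_{c}.png",im);k=robot.calibration(c);K,T=k["intrinsics"],k["cam_to_world"]
    f=3.2;cr=cv2.resize(im[y0:y0+122,x0:x0+122],None,fx=f,fy=f,interpolation=cv2.INTER_CUBIC)
    for cc,A,col in((G-.044*GA[:,2],GA,(255,0,255)),):
        for b in(box(-.022,-.0219),):
            uv=(proj(b@A.T+cc,K,T)-[x0,y0]+.5)*f-.5;cv2.polylines(cr,[np.int32(cv2.convexHull(uv.astype(np.float32)))],True,col,1)
    o[:390,i*395:i*395+390]=cr[:390,:390]
    for q in("lid_center","green_dish_center","rust_dish_center"):
        r=robot.regions_of(c,q);print(c,q,[(round(x["score"],2),np.round(x["xy"])) for x in r[:2]])
cv2.imwrite("pics/fin.png",o)
E
python3 fin.py
```

```text
25.52 [0.5768, 0.2562, 2.3468, 4.1382, 0.5835, 1.0324] [0.4584 0.2139 0.1838] [3.127 0.973 3.107]
heading -0.99 pitchdown 34.26 y_z 0.008
scene lid_center []
scene green_dish_center [(0.81, array([311., 184.]))]
scene rust_dish_center [(0.7, array([204., 233.]))]
side lid_center [(0.74, array([246., 119.]))]
side green_dish_center [(0.69, array([238., 130.]))]
side rust_dish_center [(0.55, array([273., 239.]))]
```

View pics/fin.png

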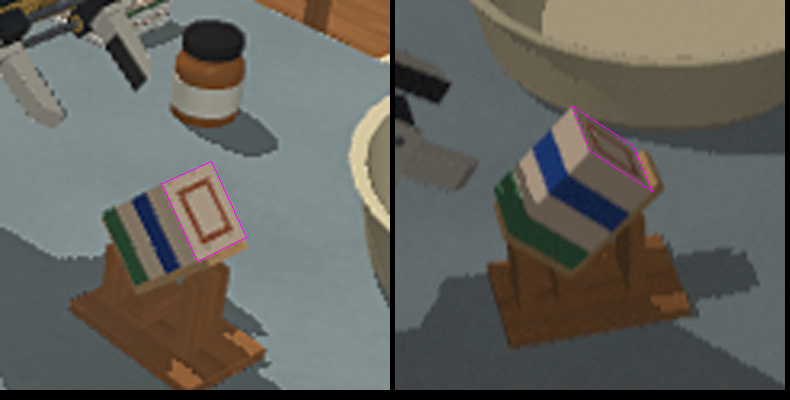

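The blue dish sits foot-out and square on the green one, its end on the ledge and its lid closed. The gripper is well clear, so I hand in.

```bash
python3 -c "
from cell import robot
print(robot.hand_in())"
```

```text
the job is handed in; nothing more can be done
None
```

The blue-lidded dish is now foot-out on the green-lidded dish in the waxing rack, with its lid on. I let go, backed the arm clear and handed in at about 26 s; no verdict was reported.

**How it was done:** The move commands only turn the tool about its own axis. I got the tilts by pressing outward at the arm's reach limit, once before the grasp and once while carrying the dish. I gripped base and lid together at 35 N (opening 54 mm), lifted, made the half turn in the air and lowered in small steps until I felt the green dish and the ledge.

**Last checks:**
- **Position:** In both fixed cameras the foot outline matches the goal. The dish is square on the green one, with its end against the ledge and no gap at the seam.
- **Other dishes:** The green and rust dishes were found within a few pixels of where they started. I put that down to detection noise and the new dish partly covering the green one.
- **Gripper:** It is open and about 13 cm back, reading no contact force.

**Not perfect:**
- **Ledge touch:** The first touch on the ledge reached about 26 N before I eased off.
- **Joint limits:** Joint 3 rested on its lower stop during the tilting, reading as low as 0.036 against the listed 0.04. Joint 4 ended at 4.138 against its 4.14 limit.
- **Heading:** The tool's heading was about 1° off when it set the dish down.
- **Lid detection:** In the final check the detector missed the lid in the scene view, though the lid is plain in that picture; it found the lid in the side view.
- **Pictures:** I viewed ten pictures, two more than planned.

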